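# Hang the lower lacquer tray from the upper tier on the display stand

## Robot

A 6-joint arm with a two-finger parallel gripper is mounted at the origin on the work surface. World frame = base frame: x ahead of the robot, y to its left, z up, the work surface at z = 0. Lengths are in m, angles in rad, forces in N, time in s.
With the tool pointing down it reaches from about 0.35 to 0.775 m from the base axis. Payload 5.5 kg.
Tool frame: the origin (TCP) lies at the very end of the fingers, on their centre line; the grasp point (between the pads) lies 19 mm behind it; z points along the fingers, y is the direction in which the jaws open and shut (so a half turn about z gives the same grasp; the last joint's range is limited). The gripper opens to 85 mm and grips with 20 to 120 N. Pads are 22 mm wide; open, the fingers measure 114 mm over their backs; the gripper's body (76 mm by 85 mm) begins 54 mm behind the grasp point. The pads swing forward as they close: fully open they stand 13 mm farther back than shut.
Start: joints at [-1.478, 0.313, 0.046, 1.304, 0, 1.431], TCP at [0.133, -0.56, 0.231] pointing down, gripper open.
Joint ranges: [-2.76, 2.76], [-0.86, 1.69], [-1.03, 1.26], [-2.2, 2.34], [-1.47, 1.5], [-3.14, 3.14]. Speed limits (rad/s): [2.57, 2.57, 3.14, 3.14, 3.14, 3.14].

## Interface

Orientations are given as a unit quaternion [w, x, y, z].
In Python, from workcell import get_state, vision, workorder, silhouettes, tip_of gives the robot as it stands.
- The arm moves only by the shell command python3 -m inch 'ROWS' [FORCE]. ROWS is JSON, a list of rows, each a list of 7 numbers: the shift along the tool's x, y, z in cm, then the turn, a rotation vector about the tool's x, y, z in degrees, then the finger opening in cm, from 0 to 8.54. In form: [[dx, dy, dz, rx, ry, rz, hand], ...]. A call has 1 to 5 rows; each row shifts and turns the commanded pose from where the row before left it, along the tool's axes as they then stand; what a row does not reach is not made up. A row lasts 1/10 s, in which the tool goes at most 50 mm and 8.59 degrees, less where a joint would pass 70% of its speed; a pose out of reach is approached as far as the arm can. A call with a gripper value outside its range is refused whole. The fingers move at their own pace and stop on an object; FORCE is the grip in N (left out, the last holds). Time passes only in rows, so rows that do not move let the fingers close. It gives the time, the measured TCP pose, the force and the opening at its end, in the units of the state.
- get_state(): the state, without advancing time (a new reading comes with each control period).
- vision.read_camera(name): name is "side" or "top"; returns a dict with "pixels" (480x640x3 uint8, red, green, blue), "depth" (480x640 float32, m along the optical axis (not along the pixel's ray), 0 where there is no reading), "mtx" (3x3 intrinsics, pixels), "k1" (the pictures are not rectified: a ray, as slopes to the right and down, at radius r is drawn at 1 + k1 r^2 times it, then the intrinsics apply), "T" (4x4, takes a point from camera to world coordinates). Camera axes: x right, y up, looking along -z (the intrinsics and any distortion apply to the point x, -y, -z); pixel columns grow to the right and rows downward; lengths in m; the calibration is good to about 2 mm. A picture is of the moment at which its call begins.
- workorder.hand_in(): hands the job in, once; it reports no verdict.
Trained networks look in a picture, given as the dict that the camera call returned (one of the last four; its "shot" number tells which), for a name from the list of things; names that differ only in an ending like _2 or _b are one class to them, and where a whole thing is asked for, a point or a joint stands for the part that bears it (a point fixed in the world has none). Each returns a list of dicts, best first, with "confidence" (0 to 1); they miss things now and then, are a little off and sometimes report something else, mostly with a low value. They report only what shows in the picture. A call takes as long as a camera call. They do not tell look-alikes from the thing itself.
- silhouettes(picture, label): "mask" (480x640 bool, what is visible of it) and "location" ([column, row] in pixels, amid what is visible of it).
- tip_of(picture, label): "location" ([column, row] in pixels: a listed point, or the origin of a listed thing).
The state is a dict: "clock": time; "joint_pos": joint angles; "qvel": joint speeds; "tau": joint torques, N m; "tcp_pos": TCP position; "orientation": TCP orientation; "wrist_force": force on the tool from outside, world axes, zero at the start; "ft_torque": the same for the moment, N m; "finger_gap": finger opening in m.
Only numpy, scipy, OpenCV 4.12 (cv2) and the standard library are available. Lean on these libraries where they do the work, as an engineer would, in place of code of your own. Each camera call takes 0.05 s, during which the arm holds its last target.

## Task

Hang the lacquered upper tier (the one with the back panel and the wire bow) on the stand's steel rail. Then hang the tray with the notched hook from the bow at the front of the upper tier, so that the bow's bar sits in the notch next to the tray's upright; set it down gently until you feel the bar carry it before you let go, never dropping or forcing it. Leave both hanging still and straight, the coasters and the jar untouched.

Things in the scene. Friction and masses are not known exactly. Their poses are not given: they have to be found in the camera images.
- rail_mid (a point): Middle of the stand's level steel rail, a round bar 8 mm thick, 180 mm long (along y), centre line 220 mm above the table, held 24 mm in front of the front face of the stand's wooden frame (230 mm wide, top at 225 mm). x points level into the frame, z up; -x is the free side, towards the robot.
- stand: The fixed display stand: open wooden frame of two posts (210 mm apart) and a cross board (100 to 190 mm above the table, front faces in line), rail in front, foot lying behind. Origin on the table under the front face, mid-width; axes as the rail's.
- tier1_tab (a point): Centre of the upper tier's grip tab, an upright plate 8 mm thick (x), 40 mm wide (y), free from 24 mm below this point to 18 mm above. Dark lacquered wood, 0.43 kg with bow. x to its back (towards the stand when hung), y across, z up. Starts standing on its underside, 142 mm below this point. Below the tab: back panel 110 mm wide, faces at x = -4 and +4 mm.
- tier1_slot (a point): Point in the upper tier's hook, 34 mm below and 11 mm behind (+x) its tab centre: the rail's centre comes here, or up to 3 mm farther back, when hung. The hook, 40 mm wide, is open below: web with flat underside 4 mm above this point, slot 14 mm wide between panel (x = -7) and rear lip (x = +7 mm), lip ending 18 mm below. Axes as the tab's.
- tier1: Upper tier; origin on its underside 142 mm below the tab, same axes. Heels at the bottom reach x = +34 mm and rest on the stand's cross board, so it hangs leaning about 2 degrees; ledge to x = -46. In front the bow: brass wire loop, straight bar 6 mm thick, 80 mm long along y, centre at x = -77 mm. The bow is clamped stiffly at an unknown height: bar centre 14 to 30 mm above the underside; not measured, feel for it.
- tier2_tab (a point): Centre of the lower tray's grip tab: top of an upright 8 mm thick (x), 40 mm wide (y), free from 29 mm below this point to 18 mm above. Dark lacquered wood, 0.24 to 0.39 kg. x to the side its hook points, y across, z up. Starts standing on its underside, 132 mm below this point. The tray is 76 (x) by 110 (y) by 16 mm high, its centre at x = +10 mm.
- tier2_notch (a point): Middle of the notch's ceiling in the tray's brass hook, 10 mm in +x of and 37 mm below the tab centre, same axes. The arm is 30 mm wide (y), top 8 mm above this point. Underside: notch from the upright (x = -6) to x = +6 mm; then a run 5 mm lower, flat from x = +10 to +26, rounded tip at +30 mm. Seated, the bar's centre is 3 mm below this point, within x = +-3 mm.
- tier2: Lower tray; origin at the centre of the tray's underside, 95 mm straight below the notch point, same axes. Hung by the notch it balances nearly upright; its x axis should lie along the upper tier's x axis.
- coaster1: Loose black-rimmed lacquer coaster, 98 mm across and 8 mm high, beside the stand; origin at the centre of its underside. To be left alone.
- coaster2: Second loose coaster, the same size, close to the robot; origin at the centre of its underside. To be left alone.
- jar: Loose amber glass jar, 60 mm across and 75 mm high, beside the stand; origin at the centre of its underside. To be left alone.
Not all that is in view belongs to the job. Leave any green look-alike of the tier2 alone.

How it is judged:
On the way, in this order (a step that is already met when the one before it is completed fails the run):
1. the upper tier hangs on the rail, let go (x of tier1_tab in the frame of rail_mid between -0.021 and -0.008 m and y of tier1_tab in the frame of rail_mid between -0.06 and 0.06 m and z of tier1_tab in the frame of rail_mid between 0.03 and 0.038 m and angle between tier1_tab's own z axis and vertical below 0.12 rad and contact force between tier1 and stand above 1 N and contact force between the fingers and tier1 below 0.1 N), for 0.3 s.
2. the tray's notch is set on the bow's bar, bearing on it, while the gripper still holds the tray (x of tier2_tab in the frame of tier1_tab between -0.094 and -0.08 m and y of tier2_tab in the frame of tier1_tab between -0.03 and 0.03 m and z of tier2_tab in the frame of tier1_tab between -0.093 and -0.068 m and contact force between tier2 and tier1 above 0.8 N and contact force between the fingers and tier2 above 0.5 N), for 0.15 s.
At the end, for the whole second after the job is handed in: Upper tier hangs on the rail (tab 34 +-4 mm above it, within 60 mm of mid, tilt < 0.12 rad); tray hangs from its bow, bar in the notch (tab 77-97 mm in front of and 68-93 mm below the upper tab, 30 mm sideways, tilt < 0.15, turn < 0.25 rad); both still (< 0.03 m/s), let go (x of tier1_tab in the frame of rail_mid between -0.021 and -0.008 m and y of tier1_tab in the frame of rail_mid between -0.06 and 0.06 m and z of tier1_tab in the frame of rail_mid between 0.03 and 0.038 m and angle between tier1_tab's own z axis and vertical below 0.12 rad and contact force between tier1 and stand above 1 N and x of tier2_tab in the frame of tier1_tab between -0.097 and -0.077 m and y of tier2_tab in the frame of tier1_tab between -0.03 and 0.03 m and z of tier2_tab in the frame of tier1_tab between -0.093 and -0.068 m and angle between tier2_tab's own z axis and vertical below 0.15 rad and angle between the x axis of tier1_tab and the x axis of tier2_tab, either way round below 0.25 rad and contact force between tier2 and tier1 above 1.5 N and contact force between the fingers and anything else below 0.1 N and linear speed of each of tier1, tier2 below 0.03 m/s); the robot touches nothing.
It fails at once if the tray and the upper tier press or knock on each other with over 25 N (forced or dropped) (contact force between tier2 and tier1 above 25 N).
It fails at once if the coaster beside the stand is disturbed (moved over 20 mm) (distance of coaster1 from where it was at the start of the episode above 0.02 m).
It fails at once if the coaster near the robot is disturbed (moved over 20 mm) (distance of coaster2 from where it was at the start of the episode above 0.02 m).
It fails at once if the jar is disturbed (moved over 20 mm) (distance of jar from where it was at the start of the episode above 0.02 m).
It also fails if it takes over 72 s, if anything falls off the work surface, if the arm or the gripper's body presses on something with over 40 N, if the wrist force passes 120 N, or if a joint passes its speed limit or range.

## Working session

There is one attempt and no reset: what is moved stays moved. The work goes in short steps, Python scripts to look and compute and a shell command to move; the robot and the scene stay as the last step left them, time stands still between calls to the robot, and variables do not carry over. Pictures are saved under pics/ and viewed, and the job is handed in when it is done.

```bash
ls -la; mkdir -p pics; cat > h.py <<'E'
import numpy as np, cv2
from workcell import get_state, vision, workorder, silhouettes, tip_of
from scipy.spatial.transform import Rotation as R
def save(p,name,crop=None,s=1):
    im=p["pixels"][:,:,::-1].copy()
    if crop: im=im[crop[1]:crop[3],crop[0]:crop[2]]
    if s!=1: im=cv2.resize(im,None,fx=s,fy=s,interpolation=cv2.INTER_CUBIC)
    cv2.imwrite("pics/"+name+".png",im)
def ray(p,uv):
    K=np.array(p["mtx"]);uv=np.atleast_2d(np.array(uv,float))
    d=cv2.undistortPoints(uv.reshape(-1,1,2),K,np.array([p["k1"],0,0,0.]),).reshape(-1,2)
    return np.c_[d[:,0],-d[:,1],-np.ones(len(d))]
def at_depth(p,uv,dep):
    T=np.array(p["T"]);c=ray(p,uv)*np.atleast_1d(dep)[:,None]
    return c@T[:3,:3].T+T[:3,3]
def at_z(p,uv,z):
    T=np.array(p["T"]);d=ray(p,uv)@T[:3,:3].T;o=T[:3,3]
    return o+d*((z-o[2])/d[:,2])[:,None]
def proj(p,X):
    T=np.array(p["T"]);c=(np.atleast_2d(X)-T[:3,3])@T[:3,:3]
    s=np.c_[c[:,0]/-c[:,2],-c[:,1]/-c[:,2]];r2=(s**2).sum(1,keepdims=True)
    s=s*(1+p["k1"]*r2);K=np.array(p["mtx"]);return s@K[:2,:2].T+K[:2,2]
def cloud(p,mask):
    v,u=np.nonzero(mask&(p["depth"]>0));return at_depth(p,np.c_[u,v],p["depth"][v,u]),np.c_[u,v]
def two(pa,ua,pb,ub):
    oa,ob=np.array(pa["T"])[:3,3],np.array(pb["T"])[:3,3]
    da=(ray(pa,ua)@np.array(pa["T"])[:3,:3].T)[0];db=(ray(pb,ub)@np.array(pb["T"])[:3,:3].T)[0]
    A=np.c_[da,-db];t=np.linalg.lstsq(A,ob-oa,rcond=None)[0]
    P,Q=oa+t[0]*da,ob+t[1]*db;return (P+Q)/2,np.linalg.norm(P-Q)
E
python3 - <<'E'
from h import *
s=get_state();print(s)
for n in("side","top"):
    p=vision.read_camera(n);save(p,n+"0");print(n,p["k1"],np.round(p["T"],3).tolist(),p["mtx"])
    for l in("rail_mid","stand","tier1_tab","tier1_slot","tier1","tier2_tab","tier2_notch","tier2","coaster1","coaster2","jar"):
        print(l,[(np.round(d["location"],1).tolist(),round(d["confidence"],2)) for d in tip_of(p,l)][:4])
E
```

```text
total 12
drwxr-xr-x  3 agent agent 4096 Dec  6 23:53 .
drwxr-xr-x 23 root  root  4096 Dec  6 23:53 ..
drwxr-xr-x  2 agent agent 4096 Dec  6 23:53 pics
{'clock': 0.0, 'joint_pos': array([-1.47757936e+00,  3.14012945e-01,  4.49853812e-02,  1.30362067e+00,
        1.23151663e-05,  1.43123417e+00]), 'qvel': array([ 0.00171683,  0.00030674,  0.00066838,  0.00037399,  0.00220037,
       -0.00200833]), 'tau': array([ 6.06305348e-04, -4.80626249e+01,  2.98534942e+01,  1.94991357e-02,
       -2.04805910e-04,  6.90785669e-06]), 'tcp_pos': array([ 0.13260938, -0.55896882,  0.23040437]), 'orientation': array([-9.25560726e-04,  9.93233953e-01,  1.16126904e-01,  2.76107161e-05]), 'wrist_force': array([-0.26710432,  0.17455166,  0.58111811]), 'ft_torque': array([ 0.04198041, -0.04446484, -0.03935737]), 'finger_gap': 0.085132286957494}
side -0.1367714000825518 [[-0.779, 0.479, -0.404, 0.068], [-0.627, -0.588, 0.511, 0.589], [0.008, 0.651, 0.759, 1.002], [0.0, 0.0, 0.0, 1.0]] [[520.92233445   0.         316.66318968]
 [  0.         520.92233445 231.99354387]
 [  0.           0.           1.        ]]
[... 727 characters left out ...]
[579.15029963   0.         330.13670411]
 [  0.         579.15029963 235.1351043 ]
 [  0.           0.           1.        ]]
rail_mid [([335.0, 164.9], 0.8)]
stand [([336.7, 174.5], 0.66)]
tier1_tab [([439.6, 236.2], 0.88)]
tier1_slot [([436.6, 234.2], 0.7)]
tier1 [([430.7, 240.1], 0.9), ([221.3, 257.8], 0.7), ([191.2, 313.9], 0.56)]
tier2_tab [([210.2, 259.6], 0.81), ([173.9, 312.9], 0.62)]
tier2_notch [([215.0, 254.7], 0.95), ([183.8, 309.7], 0.62), ([210.8, 259.4], 0.51)]
tier2 [([430.7, 240.1], 0.9), ([221.3, 257.8], 0.7), ([191.2, 313.9], 0.56)]
coaster1 [([200.5, 185.9], 0.8), ([325.5, 282.2], 0.58)]
coaster2 [([200.5, 185.9], 0.8), ([325.5, 282.2], 0.58)]
jar [([468.9, 168.8], 0.57)]
```

View pics/side0.png

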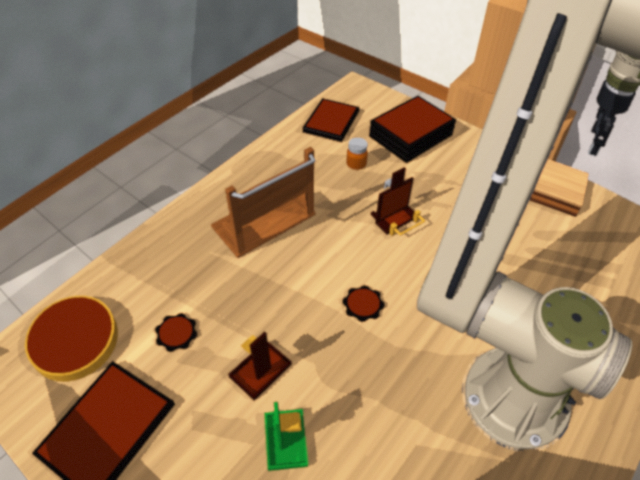

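View pics/top0.png

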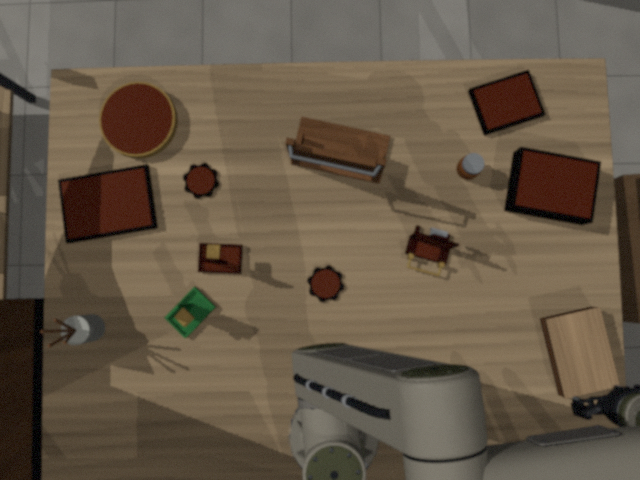

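Tier1 is the dark piece with the wire bow, at side (395,210) and top (431,248). The dark tray is at side (260,365) and top (220,258). The green look-alike at side (286,440) and top (190,313) is to be left alone.

```bash
python3 - <<'E'
from h import *
a=vision.read_camera("side");b=vision.read_camera("top")
P={}
for l in("rail_mid","stand","tier1_tab","tier1_slot","tier1","tier2_tab","tier2_notch","tier2"):
    for da in tip_of(a,l):
        for db in tip_of(b,l):
            X,e=two(a,da["location"],b,db["location"])
            if e<0.012: print(l,np.round(da["location"]),np.round(db["location"]),round(da["confidence"],2),round(db["confidence"],2),np.round(X,4),"gap",round(e,4))
save(a,"c1",(360,150,450,250),6);save(b,"c2",(380,200,480,290),6)
save(a,"c3",(210,310,320,480),3.5);save(b,"c4",(150,220,270,350),4)
save(b,"c5",(270,100,410,200),5)
E
```

```text
rail_mid [279. 177.] [334. 164.] 0.95 0.89 [ 0.6467 -0.0093  0.219 ] gap 0.0019
stand [281. 237.] [333. 173.] 0.81 0.83 [ 0.6611 -0.0094  0.0053] gap 0.011
tier1_tab [397. 171.] [438. 239.] 0.81 0.55 [ 0.481  -0.2437  0.1656] gap 0.0079
tier1_slot [392. 183.] [440. 232.] 0.83 0.88 [ 0.4992 -0.2608  0.1041] gap 0.0026
tier1 [393. 216.] [430. 240.] 0.93 0.97 [ 0.4859 -0.2576 -0.0045] gap 0.0061
tier1 [283. 440.] [190. 313.] 0.91 0.58 [0.3141 0.3661 0.0126] gap 0.0082
tier1 [257. 366.] [219. 255.] 0.55 0.86 [0.4575 0.2878 0.0209] gap 0.0008
tier1 [257. 366.] [210. 261.] 0.55 0.59 [0.44   0.3012 0.0647] gap 0.0009
tier2_tab [255. 342.] [210. 260.] 0.76 0.58 [0.4422 0.2875 0.1396] gap 0.01
tier2_tab [275. 415.] [175. 311.] 0.66 0.8 [0.324  0.3697 0.1322] gap 0.0038
tier2_notch [255. 346.] [214. 256.] 0.93 0.84 [0.4526 0.2846 0.1057] gap 0.005
tier2 [393. 216.] [430. 240.] 0.93 0.97 [ 0.4859 -0.2576 -0.0045] gap 0.0061
tier2 [283. 440.] [190. 313.] 0.91 0.58 [0.3141 0.3661 0.0126] gap 0.0082
tier2 [257. 366.] [219. 255.] 0.55 0.86 [0.4575 0.2878 0.0209] gap 0.0008
tier2 [257. 366.] [210. 261.] 0.55 0.59 [0.44   0.3012 0.0647] gap 0.0009
```

```bash
python3 - <<'E'
from h import *
p=vision.read_camera("side")
b=vision.read_camera("top")
for q,n in((p,'side'),(b,'top')):
  for l in("tier1","tier2","stand"):
    for m in silhouettes(q,l):
        X,uv=cloud(q,m["mask"]);print(n,l,m["location"],round(m["confidence"],2),m["mask"].sum(),len(X), np.round(np.percentile(X,[2,50,98],axis=0),3).tolist() if len(X) else None)
E
```

```text
side tier1 [281.8, 438.2] 0.97 2434 2420 [[0.263, 0.314, 0.0], [0.309, 0.369, 0.008], [0.374, 0.417, 0.149]]
side tier1 [257.6, 367.4] 0.9 2197 2186 [[0.414, 0.234, 0.002], [0.44, 0.294, 0.013], [0.49, 0.34, 0.148]]
side tier1 [396.8, 207.4] 0.75 1955 1950 [[0.42, -0.304, 0.002], [0.478, -0.246, 0.039], [0.52, -0.196, 0.155]]
side tier2 [281.8, 438.2] 0.97 2434 2420 [[0.263, 0.314, 0.0], [0.309, 0.369, 0.008], [0.374, 0.417, 0.149]]
side tier2 [257.6, 367.4] 0.9 2197 2186 [[0.414, 0.234, 0.002], [0.44, 0.294, 0.013], [0.49, 0.34, 0.148]]
side tier2 [396.8, 207.4] 0.75 1955 1950 [[0.42, -0.304, 0.002], [0.478, -0.246, 0.039], [0.52, -0.196, 0.155]]
side stand [267.3, 208.0] 0.64 5611 5588 [[0.637, -0.119, 0.006], [0.682, -0.003, 0.108], [0.799, 0.097, 0.223]]
side stand [395.7, 208.4] 0.35 1952 1947 [[0.414, -0.303, 0.004], [0.478, -0.246, 0.039], [0.51, -0.196, 0.155]]
top tier1 [434.4, 244.4] 0.87 1275 1267 [[0.421, -0.297, 0.001], [0.469, -0.247, 0.013], [0.513, -0.196, 0.159]]
top tier1 [220.0, 255.6] 0.85 1297 1290 [[0.414, 0.233, -0.001], [0.448, 0.279, 0.01], [0.486, 0.34, 0.149]]
top tier1 [189.6, 311.3] 0.77 1340 1335 [[0.263, 0.313, 0.0], [0.316, 0.358, 0.012], [0.37, 0.415, 0.15]]
top tier2 [434.4, 244.4] 0.87 1275 1267 [[0.421, -0.297, 0.001], [0.469, -0.247, 0.013], [0.513, -0.196, 0.159]]
top tier2 [220.0, 255.6] 0.85 1297 1290 [[0.414, 0.233, -0.001], [0.448, 0.279, 0.01], [0.486, 0.34, 0.149]]
top tier2 [189.6, 311.3] 0.77 1340 1335 [[0.263, 0.313, 0.0], [0.316, 0.358, 0.012], [0.37, 0.415, 0.15]]
top stand [337.4, 149.4] 0.65 4670 4645 [[0.63, -0.142, 0.004], [0.711, -0.024, 0.014], [0.801, 0.088, 0.225]]
```

```bash
python3 -c "
import cv2,numpy as np
i=[cv2.imread('pics/c%d.png'%k) for k in(1,2)]
h=500
i=[cv2.resize(x,(400,h)) for x in i];cv2.imwrite('pics/c12.png',np.hstack(i))
i=[cv2.resize(cv2.imread('pics/c%d.png'%k),(400,520)) for k in(3,4)];cv2.imwrite('pics/c34.png',np.hstack(i))"
```

```text
(no output)
```

View pics/c12.png

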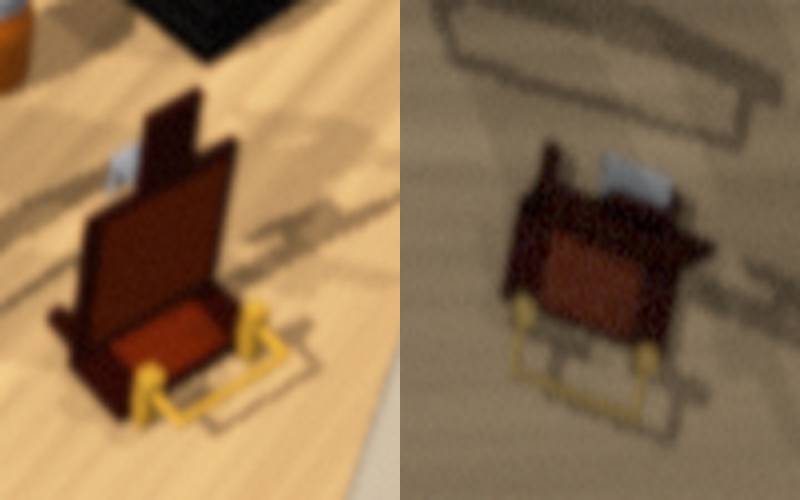

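View pics/c34.png

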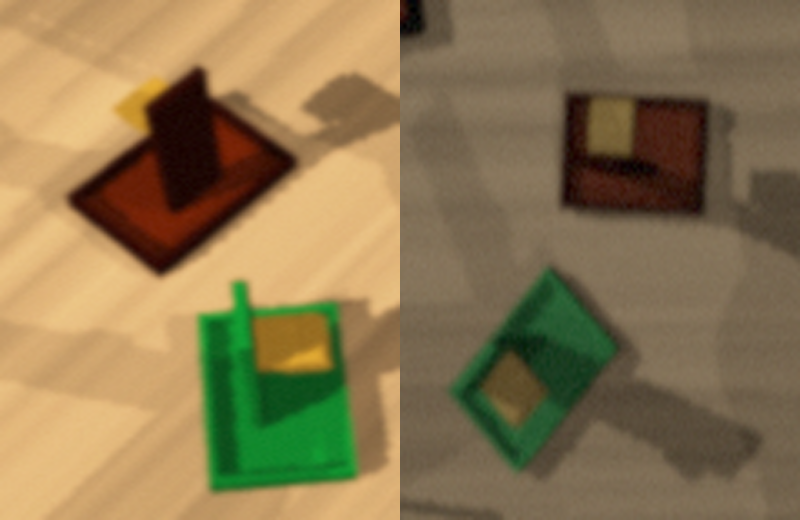

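View pics/c5.png

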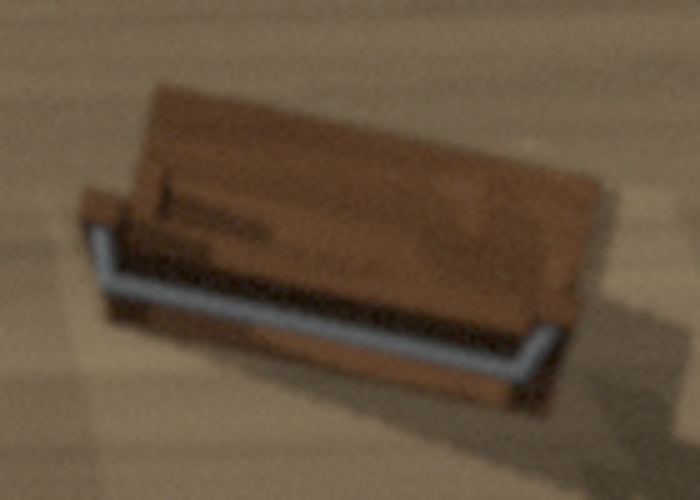

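```bash
cat > fit.py <<'E'
from h import *
def vplane(X,it=300,th=.003):
    # vertical plane n.x=d via RANSAC on xy
    rng=np.random.default_rng(0);best=None
    for _ in range(it):
        i,j=rng.choice(len(X),2,replace=False);t=X[j,:2]-X[i,:2];L=np.linalg.norm(t)
        if L<.02: continue
        n=np.array([t[1],-t[0]])/L;r=(X[:,:2]-X[i,:2])@n;m=abs(r)<th
        if best is None or m.sum()>best.sum(): best=m
    for _ in range(5):
        Y=X[best,:2];c=Y.mean(0);n=np.linalg.svd(Y-c)[2][1]
        if n[0]<0:n=-n
        best=abs((X[:,:2]-c)@n)<th
    return n,c,best
def med(name,k=5):
    ps=[vision.read_camera(name) for _ in range(k)];p=ps[-1]
    D=np.stack([q["depth"] for q in ps]);D=np.where(D>0,D,np.nan);p["depth"]=np.nan_to_num(np.nanmedian(D,0));return p
E
python3 - <<'E'
from fit import *
a=med("side",4);b=med("top",4)
SA={}
def mask(p,l,near):
    best=None
    for m in silhouettes(p,l):
        X,_=cloud(p,m["mask"]);c=np.median(X,0)
        if np.linalg.norm(c[:2]-near)<.09 and best is None: best=m["mask"]
    return best
for l,near,zr in (("tier1",(.48,-.25),(.03,.155)),("tier2",(.445,.285),(.03,.145)),("stand",(.68,0),(.105,.185))):
    Xa,_=cloud(a,mask(a,l,near));Xb,_=cloud(b,mask(b,l,near))
    np.save(l+"_a.npy",Xa);np.save(l+"_b.npy",Xb)
    F=Xa[(Xa[:,2]>zr[0])&(Xa[:,2]<zr[1])]
    n,c,m=vplane(F);yaw=np.degrees(np.arctan2(n[1],n[0]));t=np.array([-n[1],n[0]])
    Y=F[m];print(l,"yaw",yaw,"d",c@n,"inl",m.sum(),len(F),"c",c,"along",np.percentile(Y[:,:2]@t,[0,2,50,98,100]),"z",np.percentile(Y[:,2],[1,99]))
    if l!="stand":
        for nm,X in(("a",Xa),("b",Xb)):
            T=X[X[:,2]>.125];print(" tab",nm,len(T),"n",np.percentile(T[:,:2]@n,[5,50,95]).round(4),"t",np.percentile(T[:,:2]@t,[2,50,98]).round(4),"zmax",T[:,2].max())
    if l=="tier2":
        for nm,X in(("a",Xa),("b",Xb)):
            T=X[X[:,2]<.022];r=cv2.minAreaRect(T[:,:2].astype(np.float32));print(" rect",nm,r)
    if l=="stand":
        for nm,X in(("a",Xa),("b",Xb)):
            T=X[(X[:,2]>.212)];print(" top",nm,len(T),"n",np.percentile(T[:,:2]@n,[2,50,98]).round(4),"t",np.percentile(T[:,:2]@t,[0,2,50,98,100]).round(4))
            T=T[(T[:,:2]@n<c@n-.01)];q=T[:,:2]@t;qm=(q.min()+q.max())/2;print("rail pts",len(T),q.min(),q.max(),np.median(T[:,:2]@n),np.polyfit(q-qm,T[:,:2]@n,1))
E
```

```text
Traceback (most recent call last):
ValueError: only the last four pictures can be asked about
```

```bash
cat > run1.py <<'E'
from fit import *
a=med("side",2);b=med("top",2)
def mask(p,l,near):
    best=None
    for m in silhouettes(p,l):
        X,_=cloud(p,m["mask"]);c=np.median(X,0)
        if np.linalg.norm(c[:2]-near)<.09 and best is None: best=m["mask"]
    return best
for l,near,zr in (("tier1",(.48,-.25),(.03,.155)),("tier2",(.445,.285),(.03,.145)),("stand",(.68,0),(.105,.185))):
    Xa,_=cloud(a,mask(a,l,near));Xb,_=cloud(b,mask(b,l,near))
    np.save(l+"_a.npy",Xa);np.save(l+"_b.npy",Xb)
    F=Xa[(Xa[:,2]>zr[0])&(Xa[:,2]<zr[1])]
    n,c,m=vplane(F);yaw=np.degrees(np.arctan2(n[1],n[0]));t=np.array([-n[1],n[0]])
    Y=F[m];print(l,"yaw",yaw,"d",c@n,"inl",m.sum(),len(F),"c",c,"along",np.percentile(Y[:,:2]@t,[0,2,50,98,100]),"z",np.percentile(Y[:,2],[1,99]))
    if l!="stand":
        for nm,X in(("a",Xa),("b",Xb)):
            T=X[X[:,2]>.125];print(" tab",nm,len(T),"n",np.percentile(T[:,:2]@n,[5,50,95]).round(4),"t",np.percentile(T[:,:2]@t,[2,50,98]).round(4),"zmax",T[:,2].max())
    if l=="tier2":
        for nm,X in(("a",Xa),("b",Xb)):
            T=X[X[:,2]<.022];r=cv2.minAreaRect(T[:,:2].astype(np.float32));print(" rect",nm,r)
    if l=="stand":
        for nm,X in(("a",Xa),("b",Xb)):
            T=X[(X[:,2]>.212)];print(" top",nm,len(T),"n",np.percentile(T[:,:2]@n,[2,50,98]).round(4),"t",np.percentile(T[:,:2]@t,[0,2,50,98,100]).round(4))
            T=T[(T[:,:2]@n<c@n-.01)];q=T[:,:2]@t;qm=(q.min()+q.max())/2;print("rail pts",len(T),q.min(),q.max(),np.median(T[:,:2]@n),np.polyfit(q-qm,T[:,:2]@n,1))
E
python3 run1.py
```

```text
tier1 yaw -17.12545347594609 d 0.5344001064814897 inl 872 1035 c [ 0.48210398 -0.25018774] along [-0.15710776 -0.15186674 -0.096957   -0.04639094 -0.04322993] z [0.0308153  0.15285413]
 tab a 142 n [0.534  0.5356 0.5391] t [-0.1153 -0.0952 -0.0796] zmax 0.16045900184570483
 tab b 89 n [0.5301 0.5326 0.5375] t [-0.1179 -0.0991 -0.0803] zmax 0.16173371346145093fit.py:17: RuntimeWarning: All-NaN slice encountered
  D=np.stack([q["depth"] for q in ps]);D=np.where(D>0,D,np.nan);p["depth"]=np.nan_to_num(np.nanmedian(D,0));return p
Traceback (most recent call last):
  File "run1.py", line 10, in <module>
    Xa,_=cloud(a,mask(a,l,near));Xb,_=cloud(b,mask(b,l,near))
                                      ~~~~~^^^^^^^^^^^^^^^^^^
  File "h.py", line 24, in cloud
    v,u=np.nonzero(mask&(p["depth"]>0));return at_depth(p,np.c_[u,v],p["depth"][v,u]),np.c_[u,v]
                   ~~~~^^~~~~~~~~~~~~~
TypeError: unsupported operand type(s) for &: 'NoneType' and 'bool'
```

```bash
sed -i '/^def mask/,/return best/c\
def mask(p,l,near):\
    ok=p["depth"]>0;X=np.zeros((480,640,3));v,u=np.nonzero(ok);X[v,u]=at_depth(p,np.c_[u,v],p["depth"][v,u]);rr=.2 if l=="stand" else .085\
    return ok\&(np.linalg.norm(X[:,:,:2]-near,axis=2)<rr)\&(X[:,:,2]>.006)' run1.py; python3 run1.py 2>/dev/null
```

```text
tier1 yaw -17.096956926793737 d 0.5343628117866163 inl 871 1052 c [ 0.48204473 -0.25041807] along [-0.15691713 -0.15270549 -0.09719828 -0.04630527 -0.04364491] z [0.03087368 0.15215637]
 tab a 168 n [0.5338 0.5355 0.5401] t [-0.1196 -0.0976 -0.0807] zmax 0.16210278405561862
 tab b 90 n [0.53   0.5324 0.5374] t [-0.1182 -0.0991 -0.0805] zmax 0.16256670218233027
tier2 yaw -5.128284758197591 d 0.4123073460566145 inl 492 634 c [0.43972078 0.28699421] along [0.30390503 0.30519721 0.32519115 0.34353935 0.34409753] z [0.03140534 0.14406119]
 tab a 187 n [0.4111 0.4124 0.4182] t [0.3057 0.3249 0.3432] zmax 0.15073046729830197
 tab b 70 n [0.4085 0.412  0.4157] t [0.3057 0.3241 0.3443] zmax 0.15441909868886872
 rect a ((0.45309215784072876, 0.285084068775177), (0.11146733909845352, 0.07798532396554947), 85.38667297363281)
 rect b ((0.45599937438964844, 0.28554847836494446), (0.12165616452693939, 0.10639647394418716), 75.99567413330078)
stand yaw -13.739922906777723 d 0.6531602566377758 inl 2080 2135 c [ 0.67058192 -0.0074429 ] along [0.03260027 0.03745572 0.15370091 0.25817151 0.26232013] z [0.10575795 0.18414088]
 top a 505 n [0.624  0.6293 0.6661] t [0.0317 0.0359 0.1589 0.2594 0.261 ]
rail pts 333 0.044884532355930866 0.25004607434047693 0.6270272906559731 [0.00481019 0.62802748]
 top b 526 n [0.6211 0.6269 0.6631] t [0.0309 0.0339 0.1461 0.2569 0.2608]
rail pts 365 0.04133985316661626 0.25058646221779224 0.6249269150262979 [6.18532164e-05 6.25921672e-01]
```

Poses found:
- Tier1 tab about (0.483, -0.2525, 0.142), yaw -17.1°.
- Tray tab yaw -5°.
- Rail mid about (0.644, -0.007, 0.220), yaw -13.7°.

I'll start by turning the tool.

```bash
cat >> h.py <<'E'
def Rt(yawdeg,tilt=0):
    # tool x = y axis of thing, tool y = x axis of thing, z down ; thing yaw; tilt about thing y (deg)
    y=R.from_euler('ZY',[yawdeg,tilt],degrees=True).as_matrix();return np.c_[y[:,1],y[:,0],-y[:,2]]
def plan(P,yaw=None,tilt=0):
    s=get_state();q=s["orientation"];A=R.from_quat([q[1],q[2],q[3],q[0]]).as_matrix()
    print("t %.2f"%s["clock"],"tcp",np.round(s["tcp_pos"],4),"gap",round(s["finger_gap"],4),"F",np.round(s["wrist_force"],2))
    if yaw is not None: print("turn(tool,deg)",np.round(R.from_matrix(A.T@Rt(yaw,tilt)).as_rotvec(degrees=True),2))
    print("shift tool cm",np.round(A.T@(np.array(P)-s["tcp_pos"])*100,2))
E
python3 -m inch '[[0,0,0,0,0,-8.5,8.5],[0,0,0,0,0,-8.5,8.5],[0,0,0,0,0,-8.5,8.5],[0,0,0,0,0,-8.5,8.5],[0,0,0,0,0,-8.5,8.5]]' 40
python3 -m inch '[[0,0,0,0,0,-8.5,8.5],[0,0,0,0,0,-8.5,8.5],[0,0,0,0,0,0,8.5]]'
python3 -c "
from h import *
plan([.483,-.2525,.231],-17.1)"
```

```text
clock: 4.4
tcp_pos: [0.1327, -0.5595, 0.2313]
orientation: [0.0, 0.882, 0.471, -0.0]
wrist_force: [-1.0, 0.1, 0.5]
finger_gap: 0.085
clock: 4.7
tcp_pos: [0.1327, -0.5595, 0.2313]
orientation: [0.0, 0.805, 0.594, -0.0]
wrist_force: [-0.9, 0.0, -0.8]
finger_gap: 0.0849
t 4.70 tcp [ 0.1327 -0.5595  0.2313] gap 0.0849 F [-0.93  0.05 -0.77]
turn(tool,deg) [ 0.    0.01 -0.04]
shift tool cm [3.966e+01 2.443e+01 3.000e-02]
```

```bash
python3 -m inch '[[3.3,2.03,0,0,0,0,8.5],[3.3,2.03,0,0,0,0,8.5],[3.3,2.03,0,0,0,0,8.5],[3.3,2.03,0,0,0,0,8.5],[3.3,2.03,0,0,0,0,8.5]]' 
python3 -m inch '[[3.3,2.03,0,0,0,0,8.5],[3.3,2.03,0,0,0,0,8.5],[3.3,2.03,0,0,0,0,8.5],[3.3,2.03,0,0,0,0,8.5],[3.3,2.03,0,0,0,0,8.5]]'
python3 -m inch '[[3.3,2.03,0,0,0,0,8.5],[3.3,2.03,0,0,0,0,8.5],[0,0,0,0,0,0,8.5],[0,0,0,0,0,0,8.5]]'
python3 -c "
from h import *
plan([.483,-.2525,.125],-17.1)
p=vision.read_camera('side');save(p,'s1',(340,80,480,260),4)
t=Rt(-17.1);"
```

```text
clock: 5.2
tcp_pos: [0.2792, -0.4308, 0.2314]
orientation: [0.0, 0.806, 0.592, -0.0]
wrist_force: [1.5, 0.2, -0.2]
finger_gap: 0.0851
clock: 5.7
tcp_pos: [0.4251, -0.303, 0.2315]
orientation: [0.0, 0.806, 0.592, 0.0]
wrist_force: [0.7, -0.9, -0.3]
finger_gap: 0.0854
clock: 6.1
tcp_pos: [0.4826, -0.2524, 0.2312]
orientation: [-0.0, 0.805, 0.594, -0.0]
wrist_force: [0.3, 0.5, 0.0]
finger_gap: 0.085
t 6.10 tcp [ 0.4826 -0.2524  0.2312] gap 0.085 F [0.27 0.5  0.02]
turn(tool,deg) [-0.02  0.02 -0.08]
shift tool cm [ 0.    0.05 10.62]
```

View pics/s1.png

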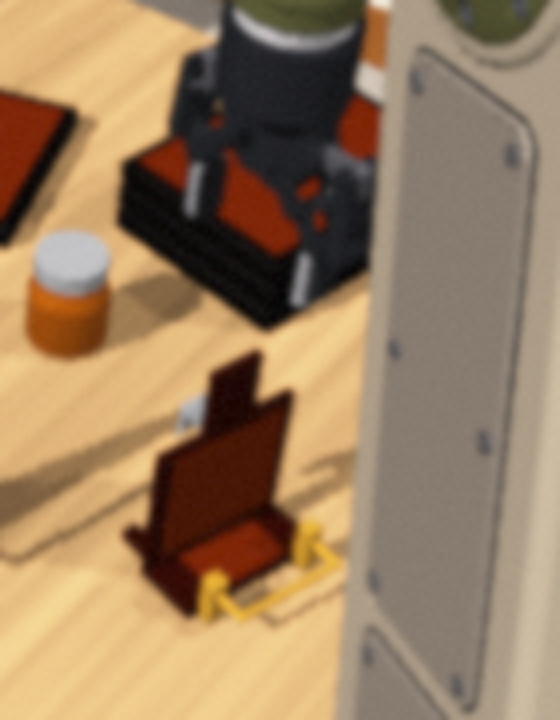

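The open fingers straddle the tab, with one on each side of it (tab at crop (235,390)), so I go down and close.

```bash
python3 -m inch '[[0,0,2.5,0,0,0,8.5],[0,0,2.5,0,0,0,8.5],[0,0,2.5,0,0,0,8.5],[0,0,2.5,0,0,0,8.5],[0,0,0.5,0,0,0,8.5]]' 
python3 -m inch '[[0,0,0,0,0,0,3],[0,0,0,0,0,0,2],[0,0,0,0,0,0,1.5],[0,0,0,0,0,0,0.5],[0,0,0,0,0,0,0]]' 60
python3 -m inch '[[0,0,0,0,0,0,0],[0,0,0,0,0,0,0],[0,0,0,0,0,0,0],[0,0,0,0,0,0,0]]' 60
python3 -c "
from h import *
plan([.483,-.2525,.3],-17.1)
p=vision.read_camera('side');save(p,'s2',(340,80,480,260),4)"
```

```text
clock: 6.65
tcp_pos: [0.4794, -0.253, 0.1236]
orientation: [-0.002, 0.806, 0.592, -0.001]
wrist_force: [-0.0, 0.3, -0.3]
finger_gap: 0.0848
clock: 7.15
tcp_pos: [0.4827, -0.2533, 0.1271]
orientation: [0.001, 0.805, 0.594, 0.0]
wrist_force: [3.7, 0.5, 0.3]
finger_gap: 0.0117
clock: 7.55
tcp_pos: [0.4828, -0.2533, 0.1267]
orientation: [0.001, 0.805, 0.594, 0.0]
wrist_force: [1.8, -0.5, 2.3]
finger_gap: 0.0071
t 7.55 tcp [ 0.4828 -0.2533  0.1267] gap 0.0071 F [ 1.75 -0.54  2.34]
turn(tool,deg) [ 0.07  0.02 -0.05]
shift tool cm [  0.08   0.02 -17.33]
```

View pics/s2.png

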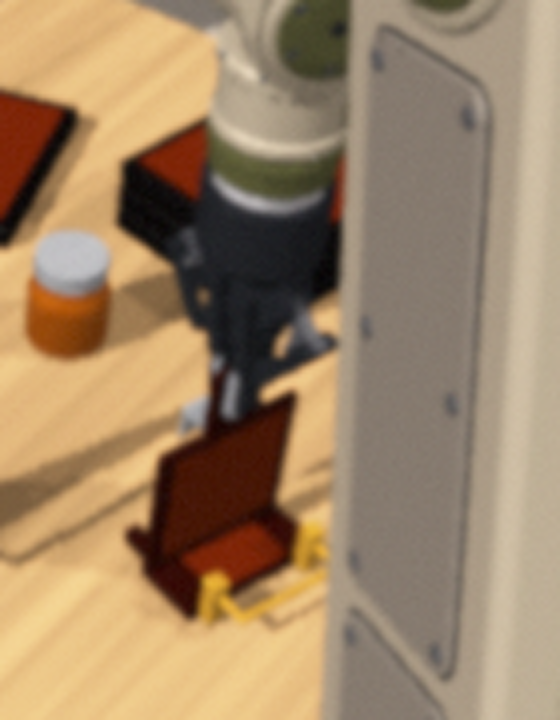

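```bash
python3 -m inch '[[0,0,-1,0,0,0,0],[0,0,-2,0,0,0,0],[0,0,-3,0,0,0,0],[0,0,-3,0,0,0,0],[0,0,-3,0,0,0,0]]' 
python3 -m inch '[[0,0,-2.5,0,0,0,0],[0,0,-1.3,0,0,0,0],[0,0,0,0,0,0,0],[0,0,0,0,0,0,0]]'
python3 -c "
from h import *
plan([.5845,.0074,.285],-13.74)"
```

```text
clock: 8.1
tcp_pos: [0.481, -0.2522, 0.2468]
orientation: [-0.002, 0.805, 0.594, -0.001]
wrist_force: [0.5, 0.2, -4.2]
finger_gap: 0.0072
clock: 8.5
tcp_pos: [0.4816, -0.2526, 0.2835]
orientation: [-0.001, 0.805, 0.594, -0.0]
wrist_force: [0.4, -0.6, -4.4]
finger_gap: 0.0073
t 8.50 tcp [ 0.4816 -0.2526  0.2835] gap 0.0073 F [ 0.4  -0.6  -4.43]
turn(tool,deg) [-0.1  -0.03 -3.42]
shift tool cm [27.88  2.15 -0.14]
```

```bash
python3 -m inch '[[1.5,0.1,0,0,0,-1.7,0],[2.6,0.2,0,0,0,-1.7,0],[2.6,0,0,0,0,0,0],[2.6,0,0,0,0,0,0],[2.6,0,0,0,0,0,0]]' 
python3 -m inch '[[2.6,0,0,0,0,0,0],[2.6,0,0,0,0,0,0],[2.6,0,0,0,0,0,0],[2.6,0,0,0,0,0,0],[2.6,0,0,0,0,0,0]]' 
python3 -m inch '[[1.5,0,0,0,0,0,0],[0.8,0,0,0,0,0,0],[0,0,0,0,0,0,0],[0,0,0,0,0,0,0]]' 
python3 -c "
from h import *
plan([.5845,.0074,.285],-13.74)
for n in('side','top'):
    p=vision.read_camera(n);save(p,n+'3',(180,60,480,280),2.6)
    for l in('rail_mid','tier1_tab','tier1_slot'): print(n,l,[(np.round(d['location'],1).tolist(),round(d['confidence'],2)) for d in tip_of(p,l)][:3])
"
```

```text
clock: 9.0
tcp_pos: [0.5144, -0.1366, 0.2827]
orientation: [-0.002, 0.786, 0.618, -0.001]
wrist_force: [0.8, 0.7, -4.1]
finger_gap: 0.0077
clock: 9.5
tcp_pos: [0.5451, -0.0104, 0.2827]
orientation: [-0.001, 0.786, 0.618, -0.001]
wrist_force: [-0.2, -0.3, -4.0]
finger_gap: 0.007
clock: 9.9
tcp_pos: [0.5512, 0.0094, 0.284]
orientation: [0.0, 0.787, 0.617, -0.0]
wrist_force: [-0.5, -0.4, -4.7]
finger_gap: 0.0073
t 9.90 tcp [0.5512 0.0094 0.284 ] gap 0.0073 F [-0.52 -0.36 -4.65]
turn(tool,deg) [-0.03  0.04 -0.03]
shift tool cm [ 0.6   3.28 -0.11]
side rail_mid [([281.3, 172.5], 0.8)]
side tier1_tab [([305.8, 172.9], 0.66), ([282.6, 175.0], 0.63)]
side tier1_slot [([304.3, 178.6], 0.76)]
top rail_mid []
top tier1_tab []
top tier1_slot []
```

View pics/side3.png

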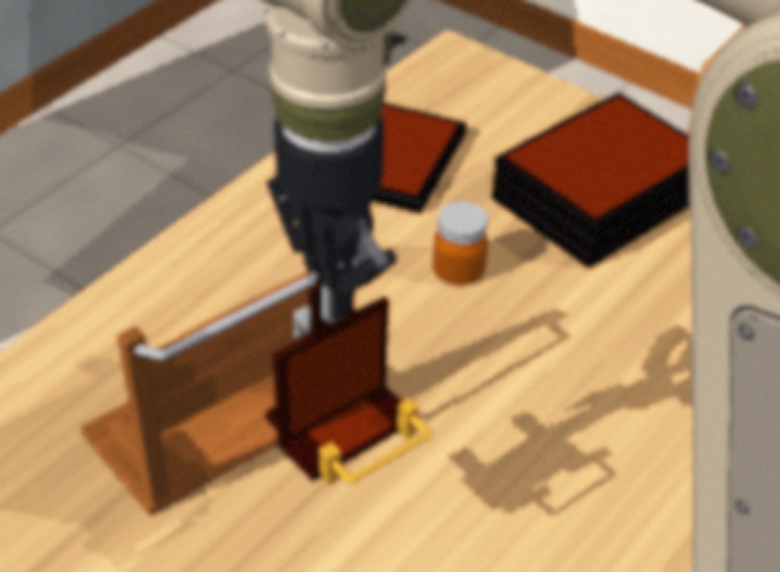

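View pics/top3.png

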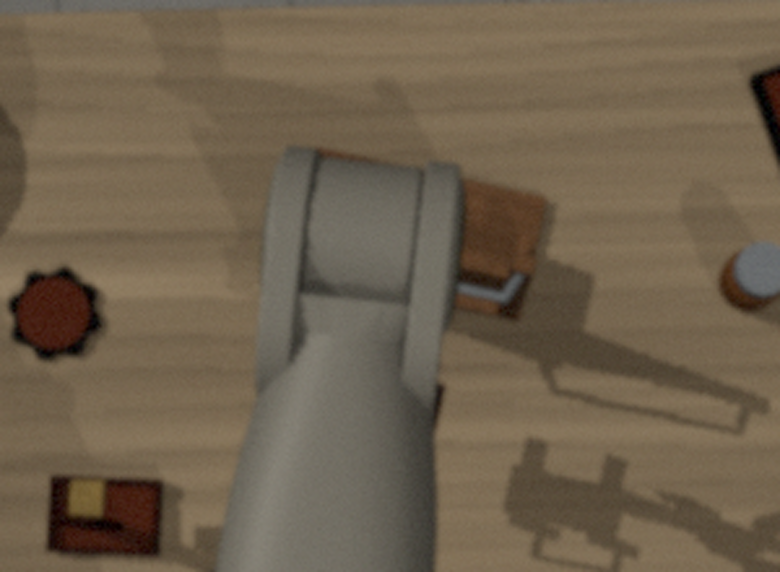

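The upper tier is held upright with its hook towards the rail. Now I compare the panel face with the rail in the same camera.

```bash
cat > chk.py <<'E'
from fit import *
import sys,warnings;warnings.filterwarnings("ignore")
p=med("side",3);s=get_state();T=s["tcp_pos"]
n=np.array([.9714,-.2375]);t=np.array([.2375,.9714])
v,u=np.nonzero(p["depth"]>0);X=at_depth(p,np.c_[u,v],p["depth"][v,u])
N=X[:,:2]@n;Q=X[:,:2]@t;tz=T[2]+.0153
k=(abs(N-T[:2]@n)<.02)&(abs(Q-T[:2]@t)<.052)&(X[:,2]>tz-.108)&(X[:,2]<tz-.03)
F=np.c_[N,Q,X[:,2]][k]
c=np.median(F,0)
for _ in range(8):
    A=np.c_[F[:,1]-T[:2]@t,F[:,2]-(tz-.034),np.ones(len(F))];
    if _==0: w=abs(F[:,0]-c[0])<.006
    co=np.linalg.lstsq(A[w],F[w,0],rcond=None)[0];w=abs(F[:,0]-A@co)<.003
print("tcp n,t,z",T[:2]@n,T[:2]@t,T[2],"panel n at slot height",co[2],"yaw rel deg",-np.degrees(co[0]),"slope dn/dz deg (tilt top fwd+)",np.degrees(co[1]),w.sum())
k=(abs(N-.653)<.012)&(abs(Q-.146)<.11)&(X[:,2]>.105)&(X[:,2]<.185);print("board n",np.median(N[k]),k.sum())
k=(abs(N-.629)<.012)&(abs(Q-.146)<.08)&(X[:,2]>.212)&(X[:,2]<.235);print("rail pts n,z",np.median(N[k]),np.median(X[k,2]),X[k,2].max(),k.sum())
E
python3 chk.py
```

```text
tcp n,t,z 0.5333361149896779 0.14043754214481452 0.2843116841074906 panel n at slot height 0.5299022091962998 yaw rel deg -0.25076461027241664 slope dn/dz deg (tilt top fwd+) 0.14351879205445078 1072
board n 0.6531793640703336 1495
rail pts n,z 0.6268224939812094 0.22137853147683162 0.22457377291259184 201
```

```bash
python3 -m inch '[[0.3,2,0,0,0,0,0],[0.25,2,0,0,0,0,0],[0,2,0,0,0,0,0],[0,1.3,0,0,0,0,0],[0,0.7,0,0,0,0,0]]' 
python3 -m inch '[[0,0.3,0,0,0,0,0],[0,0,0,0,0,0,0],[0,0,0,0,0,0,0]]' 
python3 chk.py
```

```text
clock: 10.95
tcp_pos: [0.6315, -0.0041, 0.2837]
orientation: [-0.0, 0.787, 0.617, -0.0]
wrist_force: [-0.8, 0.6, -4.4]
finger_gap: 0.0074
clock: 11.25
tcp_pos: [0.6328, -0.0043, 0.2844]
orientation: [-0.0, 0.787, 0.617, -0.0]
wrist_force: [0.2, 0.2, -3.7]
finger_gap: 0.0071
tcp n,t,z 0.6158430646798997 0.14616060960003815 0.2846673936055161 panel n at slot height 0.6126665229518198 yaw rel deg -0.09888061296498474 slope dn/dz deg (tilt top fwd+) 0.7431906495213675 1101
board n 0.6532630705498106 930
rail pts n,z 0.626511428667311 0.2217202353922797 0.23367016223553427 75
```

```bash
python3 -m inch '[[0,0.05,0.8,0,0,0,0],[0,0,0.8,0,0,0,0],[0,0,0.8,0,0,0,0],[0,0,0,0,0,0,0]]' 
python3 -m inch '[[0,0,0.5,0,0,0,0],[0,0,0.5,0,0,0,0],[0,0,0.5,0,0,0,0],[0,0,0,0,0,0,0]]'
```

```text
clock: 11.8
tcp_pos: [0.6328, -0.0045, 0.2581]
orientation: [-0.001, 0.787, 0.617, -0.001]
wrist_force: [-1.1, -0.2, -4.7]
finger_gap: 0.0071
clock: 12.2
tcp_pos: [0.6334, -0.0046, 0.2443]
orientation: [-0.0, 0.787, 0.617, -0.001]
wrist_force: [0.3, -0.0, -4.6]
finger_gap: 0.0072
```

```bash
python3 -m inch '[[0,0,0.2,0,0,0,0],[0,0,0.2,0,0,0,0],[0,0,0,0,0,0,0]]' 
python3 -m inch '[[0,0,0.1,0,0,0,0],[0,0,0,0,0,0,0]]'
python3 -m inch '[[0,0,0.1,0,0,0,0],[0,0,0,0,0,0,0]]'
```

```text
clock: 12.5
tcp_pos: [0.6338, -0.0046, 0.2411]
orientation: [-0.0, 0.787, 0.617, -0.0]
wrist_force: [0.8, 1.2, -4.1]
finger_gap: 0.0077
clock: 12.7
tcp_pos: [0.6339, -0.0046, 0.2403]
orientation: [0.0, 0.787, 0.617, -0.0]
wrist_force: [0.5, 0.1, -4.5]
finger_gap: 0.0073
clock: 12.9
tcp_pos: [0.6338, -0.0046, 0.2392]
orientation: [0.0, 0.787, 0.617, -0.0]
wrist_force: [-0.1, -0.1, -4.1]
finger_gap: 0.0072
```

```bash

python3 -m inch '[[0,0,0.1,0,0,0,0],[0,0,0,0,0,0,0]]'
python3 -m inch '[[0,0,0.1,0,0,0,0],[0,0,0,0,0,0,0]]'
```

```text
clock: 13.1
tcp_pos: [0.6339, -0.0047, 0.2384]
orientation: [0.0, 0.787, 0.617, 0.0]
wrist_force: [1.3, -1.0, -2.9]
finger_gap: 0.0071
clock: 13.3
tcp_pos: [0.6339, -0.0046, 0.2383]
orientation: [0.001, 0.787, 0.617, 0.0]
wrist_force: [-2.4, 0.2, 3.2]
finger_gap: 0.0071
```

Contact shows at the expected height (TCP 0.238, force gone from -4.1 to +3.2 N), so the rail carries it. I open and lift away.

```bash

python3 -m inch '[[0,0,0,0,0,0,1.5],[0,0,0,0,0,0,2.5],[0,0,0,0,0,0,3.5],[0,0,0,0,0,0,3.5],[0,0,0,0,0,0,3.5]]'
python3 -m inch '[[0,0,-1,0,0,0,3.5],[0,0,-2,0,0,0,3.5],[0,0,-2,0,0,0,3.5],[0,0,-2,0,0,0,3.5],[0,0,-1,0,0,0,3.5]]'
python3 -c "
from h import *
p=vision.read_camera('side');save(p,'s4',(180,80,420,280),3.2)
plan([.45,.29,.3],-5)"
```

```text
clock: 13.8
tcp_pos: [0.6339, -0.0047, 0.2372]
orientation: [0.0, 0.787, 0.617, -0.0]
wrist_force: [-0.6, 0.1, -0.9]
finger_gap: 0.0348
clock: 14.3
tcp_pos: [0.6345, -0.0047, 0.3201]
orientation: [0.001, 0.787, 0.617, 0.001]
wrist_force: [0.5, 0.1, -0.1]
finger_gap: 0.0349
t 14.35 tcp [ 0.6347 -0.0048  0.3209] gap 0.035 F [ 0.55 -0.25  1.2 ]
turn(tool,deg) [ 0.28 -0.   -8.76]
shift tool cm [ 24.23 -24.96   1.98]
```

View pics/s4.png

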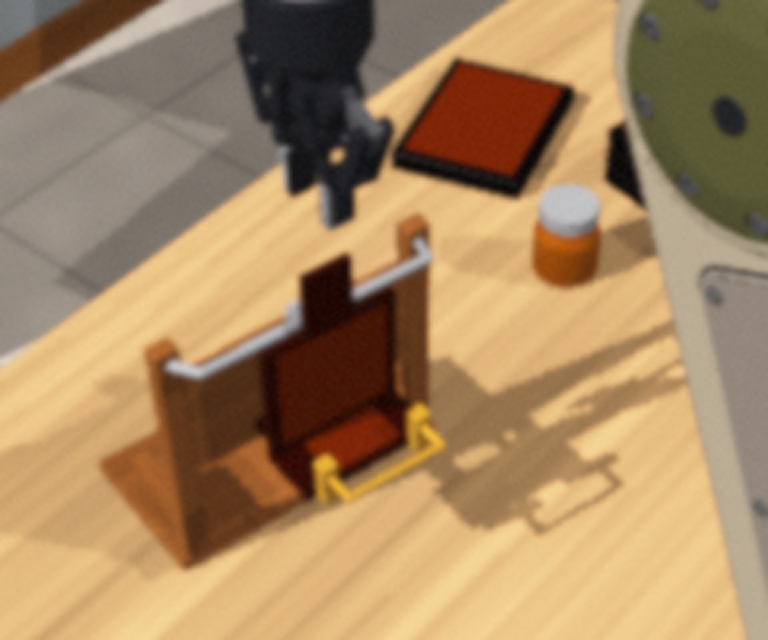

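It hangs centrally on the rail, with the hook over it at crop (295,315) and the bow in front at (390,470). Now the tray.

```bash

python3 -m inch '[[2,-2,0,0,0,0,3.5],[2.5,-2.5,0,0,0,0,5],[2.5,-2.5,0,0,0,-4.3,6],[2.5,-2.5,0,0,0,-4.3,7],[2.5,-2.5,0,0,0,0,8.5]]'
python3 -m inch '[[2.5,-2.5,0,0,0,0,8.5],[2.5,-2.5,0,0,0,0,8.5],[1.5,-1.5,0,0,0,0,8.5],[0,0,0,0,0,0,8.5],[0,0,0,0,0,0,8.5]]'
python3 -c "
from h import *
plan([.4416,.2864,.2],-5.1)"
```

```text
clock: 14.85
tcp_pos: [0.5384, 0.137, 0.3165]
orientation: [-0.0, 0.738, 0.675, -0.0]
wrist_force: [0.6, 0.5, 0.5]
finger_gap: 0.0823
clock: 15.35
tcp_pos: [0.4803, 0.2067, 0.3171]
orientation: [0.0, 0.738, 0.675, -0.0]
wrist_force: [0.5, -0.4, -0.8]
finger_gap: 0.0849
t 15.35 tcp [0.4803 0.2067 0.3171] gap 0.0849 F [ 0.5  -0.39 -0.82]
turn(tool,deg) [0.01 0.02 0.01]
shift tool cm [ 7.6  -4.57 11.7 ]
```

```bash

python3 -m inch '[[2.5,-1.5,1,0,0,0,8.5],[2.5,-1.5,2.5,0,0,0,8.5],[2.6,-1.6,2.5,0,0,0,8.5],[0,0,2,0,0,0,8.5],[0,0,0,0,0,0,8.5]]'
python3 -m inch '[[0,0,1,0,0,0,8.5],[0,0,0,0,0,0,8.5]]'
python3 -c "
from h import *
plan([.4416,.2864,.116],-5.1)
p=vision.read_camera('side');save(p,'s5',(180,240,380,480),2.5)
p=vision.read_camera('top');print([(np.round(d['location'],1).tolist(),round(d['confidence'],2)) for d in tip_of(p,'tier2')])"
```

```text
clock: 15.85
tcp_pos: [0.4403, 0.2854, 0.234]
orientation: [-0.001, 0.738, 0.675, -0.003]
wrist_force: [-0.0, -1.1, 0.7]
finger_gap: 0.0845
clock: 16.05
tcp_pos: [0.4422, 0.2855, 0.2268]
orientation: [0.0, 0.739, 0.674, -0.0]
wrist_force: [-0.4, 0.4, 0.1]
finger_gap: 0.0849
t 16.05 tcp [0.4422 0.2855 0.2268] gap 0.0849 F [-0.38  0.4   0.07]
turn(tool,deg) [-0.02  0.03 -0.16]
shift tool cm [ 0.09 -0.06 11.08]
[([192.2, 312.8], 0.87), ([221.1, 259.5], 0.67), ([331.7, 176.8], 0.63)]
```

View pics/s5.png

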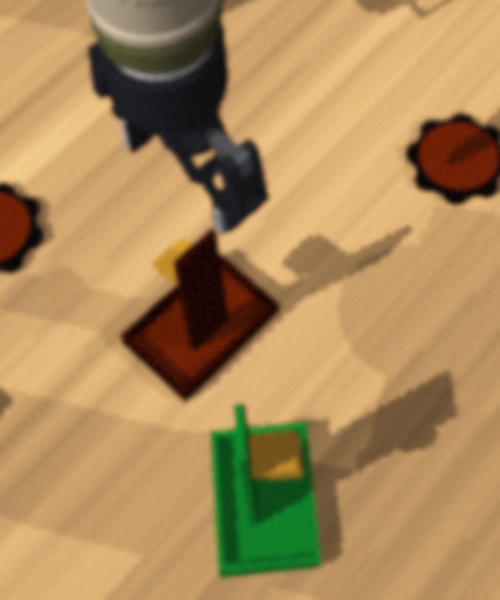

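The gripper is above the dark tray (crop (200,290)). The green one (265,500) is clear of it. I go down and grip.

```bash

python3 -m inch '[[0.1,0,2.5,0,0,0,8.5],[0,0,2.5,0,0,0,8.5],[0,0,2.5,0,0,0,8.5],[0,0,2.5,0,0,0,8.5],[0,0,1.1,0,0,0,8.5]]' 60
python3 -m inch '[[0,0,0,0,0,0,3],[0,0,0,0,0,0,2],[0,0,0,0,0,0,1.5],[0,0,0,0,0,0,0.5],[0,0,0,0,0,0,0]]' 60
python3 -m inch '[[0,0,0,0,0,0,0],[0,0,0,0,0,0,0],[0,0,0,0,0,0,0]]' 60
python3 -c "
from h import *
plan([.4416,.2864,.116],-5.1)"
```

```text
clock: 16.7
tcp_pos: [0.441, 0.2867, 0.1148]
orientation: [-0.0, 0.738, 0.674, -0.001]
wrist_force: [0.3, -0.0, -0.2]
finger_gap: 0.0852
clock: 17.2
tcp_pos: [0.4421, 0.2876, 0.1171]
orientation: [0.0, 0.738, 0.675, 0.001]
wrist_force: [-0.3, -0.0, 0.1]
finger_gap: 0.0116
clock: 17.5
tcp_pos: [0.4422, 0.2875, 0.1171]
orientation: [0.0, 0.738, 0.675, 0.001]
wrist_force: [-0.2, -0.7, 5.9]
finger_gap: 0.0071
t 17.50 tcp [0.4422 0.2875 0.1171] gap 0.0071 F [-0.19 -0.73  5.94]
turn(tool,deg) [ 0.1  -0.03 -0.07]
shift tool cm [-0.11 -0.06  0.11]
```

```bash

python3 - <<'E'
from fit import *
import warnings;warnings.filterwarnings("ignore")
a=vision.read_camera("side");b=vision.read_camera("top")
save(a,"b1",(255,190,325,240),11);save(b,"b2",(295,150,385,215),8)
import pickle;pickle.dump((a,b),open("ab.pkl","wb"))
n=np.array([.9714,-.2375]);t=np.array([.2375,.9714])
v,u=np.nonzero(a["depth"]>0);X=at_depth(a,np.c_[u,v],a["depth"][v,u])
N=X[:,:2]@n;Q=X[:,:2]@t
k=(abs(N-.613)<.025)&(abs(Q-.146)<.052)&(X[:,2]>.15)&(X[:,2]<.265);F=np.c_[N,Q,X[:,2]][k];w=np.ones(len(F),bool);w=abs(F[:,0]-np.median(F[:,0]))<.008
for _ in range(10):
    A=np.c_[F[:,1]-.146,F[:,2]-.254,np.ones(len(F))];co=np.linalg.lstsq(A[w],F[w,0],rcond=None)[0];w=abs(F[:,0]-A@co)<.003
print("panel face n at tab",co[2],"yaw rel",-np.degrees(co[0]),"tilt",np.degrees(co[1]),w.sum(),len(w),"Q",np.percentile(F[w,1],[1,99]))
k=(abs(Q-.146)<.04)&(abs(N-.54)<.03)&(X[:,2]>.1)&(X[:,2]<.17);print("bow pts",k.sum(),np.percentile(np.c_[N,Q,X[:,2]][k],[5,50,95],axis=0))
E
```

```text
Traceback (most recent call last):
IndexError: index -1 is out of bounds for axis 0 with size 0
```

View pics/b1.png

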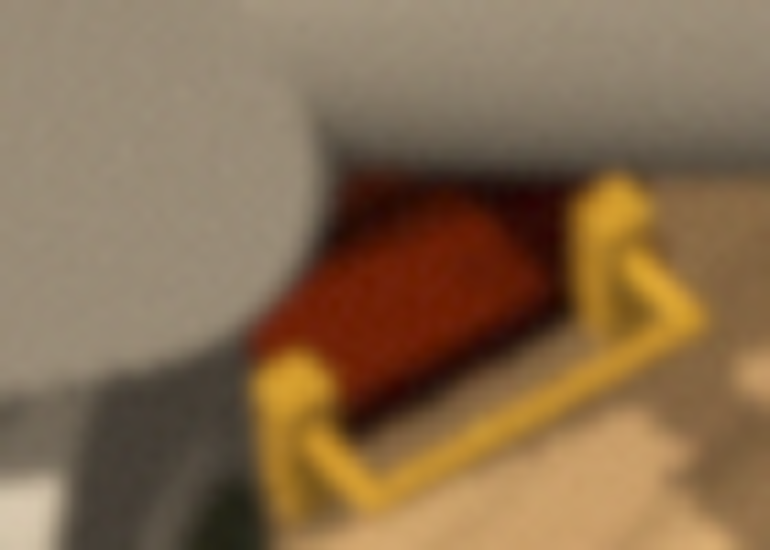

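View pics/b2.png

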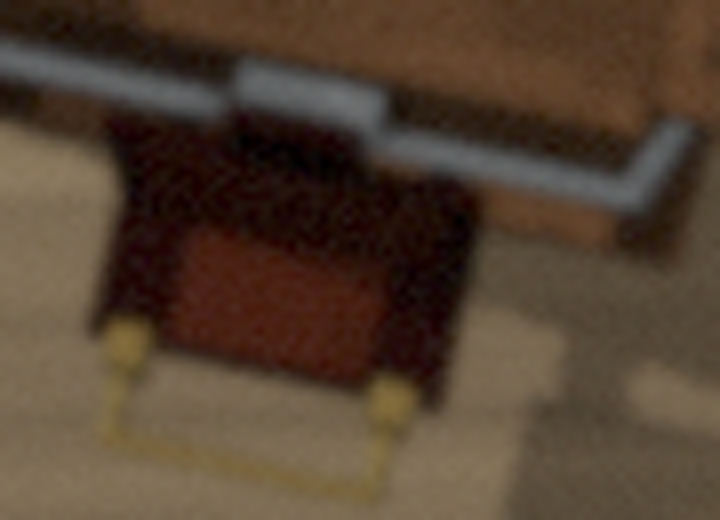

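```bash

python3 - <<'E'
from h import *
import pickle
a,b=pickle.load(open("ab.pkl","rb"))
n=np.array([.9714,-.2375]);t=np.array([.2375,.9714])
f=lambda c,s,o:[(c[0]+.5)/s-.5+o[0],(c[1]+.5)/s-.5+o[1]]
for ca,cb in(((375,495),(110,438)),((685,322),(376,492)),((530,408),(243,465))):
    X,e=two(a,f(ca,11,(255,190)),b,f(cb,8,(295,150)));print(np.round(X,4),round(e,4),"n,t",X[:2]@n,X[:2]@t)
# stand-front depth points of bow
m=(a["pixels"][...,0]>150)&(a["pixels"][...,2]<90)&(a["pixels"][...,1]>100)
X,uv=cloud(a,m&(np.indices((480,640))[0]>200)&(np.indices((480,640))[0]<240)&(np.indices((480,640))[1]>275)&(np.indices((480,640))[1]<322))
N=X[:,:2]@n;Q=X[:,:2]@t
for d in np.round(np.c_[uv,N,Q,X[:,2]],4)[::6]:print(d)
E
```

```text
[0.5672 0.0529 0.141 ] 0.0022 n,t 0.5383921954611903 0.1861085334941627
[ 0.5507 -0.0249  0.1366] 0.0031 n,t 0.5408284796953878 0.10660740262911252
[0.5592 0.0142 0.1385] 0.0031 n,t 0.5398007241207318 0.14656409451201435
[3.100e+02 2.060e+02 2.481e-01 3.469e-01 5.772e-01]
[3.080e+02 2.080e+02 5.704e-01 1.110e-01 1.500e-01]
[3.080e+02 2.090e+02 5.717e-01 1.100e-01 1.450e-01]
[3.140e+02 2.090e+02 6.709e-01 1.690e-02 8.000e-04]
[3.130e+02 2.100e+02 5.633e-01 1.022e-01 1.438e-01]
[3.080e+02 2.120e+02 5.689e-01 1.122e-01 1.389e-01]
[3.080e+02 2.130e+02 5.713e-01 1.104e-01 1.323e-01]
[3.140e+02 2.130e+02 5.574e-01 1.039e-01 1.401e-01]
[3.130e+02 2.140e+02 5.583e-01 1.061e-01 1.374e-01]
[3.120e+02 2.150e+02 5.639e-01 1.046e-01 1.281e-01]
[3.090e+02 2.160e+02 5.682e-01 1.099e-01 1.246e-01]
[3.170e+02 2.160e+02 5.467e-01 1.036e-01 1.392e-01]
[3.160e+02 2.170e+02 5.431e-01 1.092e-01 1.427e-01]
[3.150e+02 2.180e+02 6.424e-01 3.530e-02 2.900e-03]
[3.140e+02 2.190e+02 5.416e-01 1.159e-01 1.419e-01]
[3.100e+02 2.200e+02 5.659e-01 1.088e-01 1.122e-01]
[3.170e+02 2.200e+02 5.412e-01 1.077e-01 1.335e
[... 1461 characters left out ...]
.100e-03]
[2.830e+02 2.320e+02 5.633e-01 1.856e-01 1.263e-01]
[ 2.900e+02  2.320e+02  6.472e-01  1.116e-01 -3.600e-03]
[2.960e+02 2.320e+02 6.347e-01 1.017e-01 1.000e-03]
[2.840e+02 2.330e+02 5.635e-01 1.830e-01 1.209e-01]
[2.900e+02 2.330e+02 5.436e-01 1.802e-01 1.375e-01]
[2.960e+02 2.330e+02 6.310e-01 1.044e-01 2.500e-03]
[2.850e+02 2.340e+02 5.622e-01 1.814e-01 1.175e-01]
[2.910e+02 2.340e+02 5.395e-01 1.805e-01 1.382e-01]
[2.800e+02 2.350e+02 5.687e-01 1.906e-01 1.145e-01]
[2.900e+02 2.350e+02 5.409e-01 1.823e-01 1.347e-01]
[ 2.880e+02  2.360e+02  6.372e-01  1.248e-01 -5.000e-04]
[ 2.870e+02  2.370e+02  6.373e-01  1.279e-01 -2.300e-03]
[2.810e+02 2.390e+02 6.377e-01 1.458e-01 2.400e-03]
```

The bow bar is at n≈0.540, t≈0.146, z≈0.139, which fits the hung geometry. I lift the tray.

```bash
python3 -m inch '[[0,0,-1,0,0,0,0],[0,0,-2,0,0,0,0],[0,0,-3,0,0,0,0],[0,0,-3,0,0,0,0],[0,0,-1.3,0,0,0,0]]' 
python3 -m inch '[[0,0,0,0,0,0,0],[0,0,0,0,0,4.3,0],[0,0,0,0,0,4.3,0],[0,0,0,0,0,0,0]]'
python3 -c "
from h import *
plan([.4917,.0321,.22],-13.74)"
```

```text
clock: 18.1
tcp_pos: [0.4419, 0.2877, 0.2219]
orientation: [0.0, 0.738, 0.675, 0.001]
wrist_force: [0.8, 0.6, -3.1]
finger_gap: 0.0075
clock: 18.5
tcp_pos: [0.4404, 0.287, 0.2177]
orientation: [-0.0, 0.787, 0.617, -0.002]
wrist_force: [0.3, 0.1, -3.6]
finger_gap: 0.0073
t 18.50 tcp [0.4404 0.287  0.2177] gap 0.0073 F [ 0.25  0.09 -3.55]
turn(tool,deg) [-0.15  0.11 -0.03]
shift tool cm [-23.53  11.04  -0.22]
```

```bash
python3 -m inch '[[-1.5,0.7,0,0,0,0,0],[-2.5,1.2,0,0,0,0,0],[-2.5,1.2,0,0,0,0,0],[-2.5,1.2,0,0,0,0,0],[-2.5,1.2,0,0,0,0,0]]' 
python3 -m inch '[[-2.5,1.2,0,0,0,0,0],[-2.5,1.2,0,0,0,0,0],[-2.5,1.2,0,0,0,0,0],[-2.5,1.1,0,0,0,0,0],[-1.5,0.5,0,0,0,0,0]]'
python3 -m inch '[[-0.5,0.1,1,0,0,0,0],[0,0,1.5,0,0,0,0],[0,0,1.2,0,0,0,0],[0,0,0,0,0,0,0],[0,0,0,0,0,0,0]]'
python3 -c "
from h import *
plan([.4917,.0321,.179],-13.74)
p=vision.read_camera('side');save(p,'s6',(200,120,360,280),4)
"
```

```text
clock: 19.0
tcp_pos: [0.4669, 0.1615, 0.2181]
orientation: [-0.001, 0.786, 0.618, -0.001]
wrist_force: [0.2, 0.1, -3.0]
finger_gap: 0.0071
clock: 19.5
tcp_pos: [0.4905, 0.0367, 0.2181]
orientation: [-0.0, 0.787, 0.617, -0.001]
wrist_force: [-0.6, 1.5, -3.8]
finger_gap: 0.007
clock: 20.0
tcp_pos: [0.4899, 0.034, 0.1817]
orientation: [-0.001, 0.786, 0.618, -0.001]
wrist_force: [0.1, -0.2, -3.0]
finger_gap: 0.0071
t 20.00 tcp [0.4899 0.034  0.1817] gap 0.0071 F [ 0.12 -0.17 -3.01]
turn(tool,deg) [-0.09  0.01  0.05]
shift tool cm [-0.14  0.22  0.27]
```

View pics/s6.png

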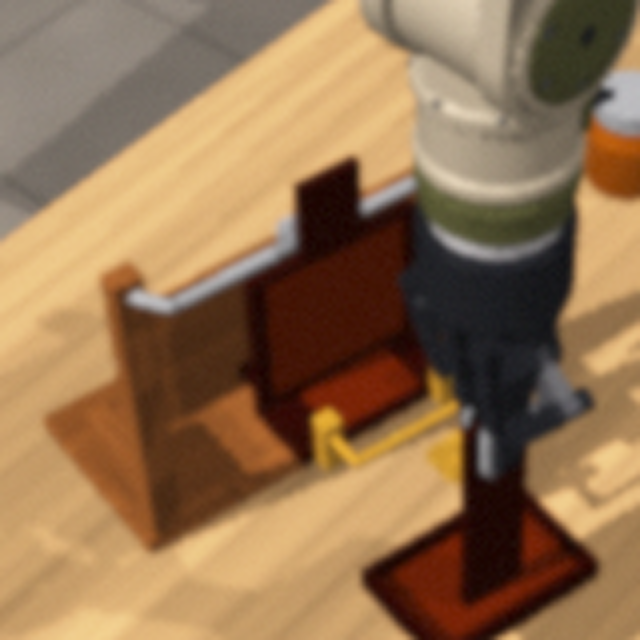

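```bash
cat > chk2.py <<'E'
from fit import *
import warnings;warnings.filterwarnings("ignore")
n=np.array([.9714,-.2375]);t=np.array([.2375,.9714])
def pl(F,q0,z0,w,th=.003):
    for _ in range(10):
        A=np.c_[F[:,1]-q0,F[:,2]-z0,np.ones(len(F))];co=np.linalg.lstsq(A[w],F[w,0],rcond=None)[0];w=abs(F[:,0]-A@co)<th
    return co,w
p=med("side",3);s=get_state();T=s["tcp_pos"];tn,tt=T[:2]@n,T[:2]@t;tz=T[2]+.0149
v,u=np.nonzero(p["depth"]>0);X=at_depth(p,np.c_[u,v],p["depth"][v,u]);W=np.c_[X[:,:2]@n,X[:,:2]@t,X[:,2]]
F=W[(abs(W[:,0]-tn)<.02)&(abs(W[:,1]-tt)<.022)&(W[:,2]>tz-.11)&(W[:,2]<tz-.045)]
co,w=pl(F,tt,tz-.04,abs(F[:,0]-tn+.004)<.008)
print("tcp n,t,z",np.round([tn,tt,T[2]],4),"upright face n at notch height",co[2].round(4),"-> centre",(co[2]+.004).round(4),"yaw",-np.degrees(co[0]).round(2),"tilt",np.degrees(co[1]).round(2),w.sum(),"t range",np.percentile(F[w,1],[2,98]).round(4))
F=W[(abs(W[:,0]-.613)<.025)&(abs(W[:,1]-.146)<.056)&(W[:,2]>.15)&(W[:,2]<.27)]
co,w=pl(F,.146,.254,abs(F[:,0]-.613)<.01)
print("panel face n at tab",co[2].round(4),"yaw",-np.degrees(co[0]).round(2),"tilt",np.degrees(co[1]).round(2),w.sum(),len(F),"t",np.percentile(F[w,1],[2,98]).round(4))
V,U=v,u;rgb=p["pixels"][v,u].astype(int)
k=(rgb[:,0]>140)&(rgb[:,2]<110)&(rgb[:,1]>90)&(abs(W[:,0]-.541)<.007)&(abs(W[:,1]-.146)<.036)&(abs(W[:,2]-.139)<.012)
print("bar surf",k.sum(),np.median(W[k],0).round(4) if k.any() else "")
E
python3 chk2.py
```

```text
tcp n,t,z [0.469  0.1493 0.1829] upright face n at notch height 0.4669 -> centre 0.4709 yaw -0.85 tilt -0.04 276 t range [0.1291 0.1679]
panel face n at tab 0.614 yaw -0.24 tilt 0.4 1228 1441 t [0.0974 0.1997]
bar surf 73 [0.5416 0.1493 0.1379]
```

```bash
python3 -m inch '[[0,1,0,0,0,0,0],[0,1.5,0,0,0,0,0],[0,1.5,0,0,0,0,0],[0,1.2,0,0,0,0,0],[0,0.6,0,0,0,0,0]]' 
python3 -m inch '[[0,0.3,0,0,0,0,0],[0,0,0,0,0,0,0],[0,0,0,0,0,0,0]]'
python3 chk2.py
python3 -c "
from h import *
p=vision.read_camera('side');save(p,'s7',(240,160,340,270),6)
"
```

```text
clock: 20.7
tcp_pos: [0.5485, 0.0191, 0.1823]
orientation: [0.0, 0.787, 0.617, 0.0]
wrist_force: [-0.0, -0.6, -3.0]
finger_gap: 0.0075
clock: 21.0
tcp_pos: [0.5493, 0.019, 0.1821]
orientation: [-0.0, 0.787, 0.617, -0.0]
wrist_force: [-0.4, 0.5, -3.2]
finger_gap: 0.0072
tcp n,t,z [0.5291 0.149  0.1824] upright face n at notch height 0.5274 -> centre 0.5314 yaw -0.23 tilt 0.07 282 t range [0.1292 0.1669]
panel face n at tab 0.6139 yaw -0.71 tilt 0.41 801 954 t [0.132  0.2004]
bar surf 29 [0.5412 0.1694 0.1383]
```

View pics/s7.png

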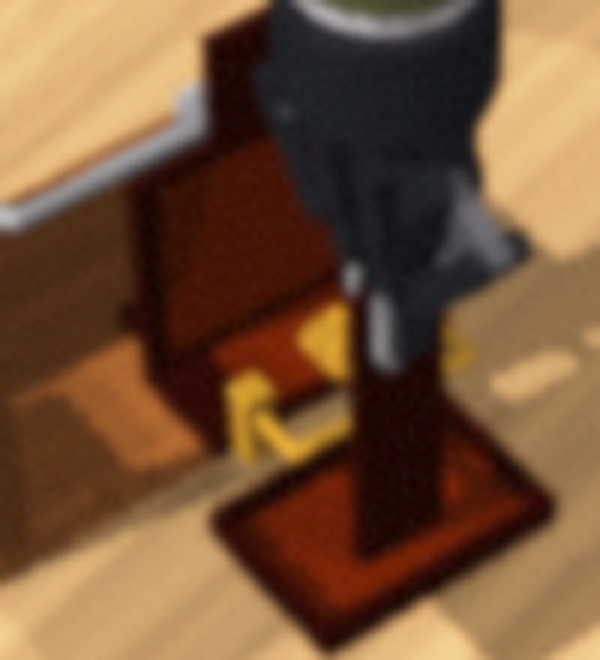

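The hook arm reaches over the bar (crop (320,435)) and the upright is in front of it. I lower with force feedback.

```bash
python3 -m inch '[[0,-0.05,0.5,0,0,0,0],[0,0,0.5,0,0,0,0],[0,0,0.2,0,0,0,0],[0,0,0,0,0,0,0]]' 
python3 -m inch '[[0,0,0.2,0,0,0,0],[0,0,0,0,0,0,0]]'
python3 -m inch '[[0,0,0.2,0,0,0,0],[0,0,0,0,0,0,0]]'
```

```text
clock: 21.6
tcp_pos: [0.5488, 0.019, 0.1696]
orientation: [-0.0, 0.787, 0.617, -0.0]
wrist_force: [0.1, 0.0, -3.4]
finger_gap: 0.0075
clock: 21.8
tcp_pos: [0.5492, 0.019, 0.1681]
orientation: [-0.0, 0.787, 0.617, -0.0]
wrist_force: [-0.9, -1.0, -3.0]
finger_gap: 0.0069
clock: 22.0
tcp_pos: [0.5492, 0.019, 0.1661]
orientation: [-0.0, 0.787, 0.617, -0.0]
wrist_force: [-0.0, 0.1, -3.1]
finger_gap: 0.0069
```

```bash
python3 -m inch '[[0,0,0.1,0,0,0,0],[0,0,0,0,0,0,0]]' 
python3 -m inch '[[0,0,0.1,0,0,0,0],[0,0,0,0,0,0,0]]'
python3 -m inch '[[0,0,0.1,0,0,0,0],[0,0,0,0,0,0,0]]'
```

```text
clock: 22.2
tcp_pos: [0.5492, 0.019, 0.1652]
orientation: [-0.0, 0.787, 0.617, -0.0]
wrist_force: [-0.9, -0.4, -3.4]
finger_gap: 0.0071
clock: 22.4
tcp_pos: [0.5492, 0.019, 0.1641]
orientation: [-0.0, 0.787, 0.617, -0.0]
wrist_force: [-0.3, 0.3, -3.1]
finger_gap: 0.0069
clock: 22.6
tcp_pos: [0.5492, 0.019, 0.1631]
orientation: [-0.0, 0.787, 0.617, -0.0]
wrist_force: [0.1, -0.1, -3.0]
finger_gap: 0.0069
```

```bash
python3 -m inch '[[0,0,0.1,0,0,0,0],[0,0,0,0,0,0,0]]' 
python3 -m inch '[[0,0,0.1,0,0,0,0],[0,0,0,0,0,0,0]]'
python3 -m inch '[[0,0,0.1,0,0,0,0],[0,0,0,0,0,0,0]]'
```

```text
clock: 22.8
tcp_pos: [0.5492, 0.019, 0.1621]
orientation: [-0.0, 0.787, 0.617, -0.0]
wrist_force: [0.6, -0.2, -3.6]
finger_gap: 0.0074
clock: 23.0
tcp_pos: [0.5492, 0.019, 0.1611]
orientation: [-0.0, 0.787, 0.617, -0.0]
wrist_force: [-0.5, 0.5, -2.4]
finger_gap: 0.007
clock: 23.2
tcp_pos: [0.5493, 0.019, 0.1606]
orientation: [0.0, 0.787, 0.617, 0.0]
wrist_force: [-1.5, 0.1, -0.8]
finger_gap: 0.0073
```

```bash
python3 -m inch '[[0,0,0.05,0,0,0,0],[0,0,0,0,0,0,0],[0,0,0,0,0,0,0],[0,0,0,0,0,0,0]]' 
python3 chk2.py
python3 -c "
from h import *
p=vision.read_camera('side');save(p,'s8',(250,170,330,260),7)
plan([0.549,.019,.16],-13.74)"
```

```text
clock: 23.6
tcp_pos: [0.5494, 0.019, 0.1603]
orientation: [0.0, 0.787, 0.617, 0.0]
wrist_force: [-2.8, 0.5, 6.2]
finger_gap: 0.0073
tcp n,t,z [0.5291 0.149  0.1603] upright face n at notch height 0.5274 -> centre 0.5314 yaw -0.22 tilt -0.19 278 t range [0.1292 0.1673]
panel face n at tab 0.6136 yaw -1.07 tilt 0.41 760 912 t [0.138  0.2003]
bar surf 37 [0.5416 0.1665 0.1378]
t 23.80 tcp [0.5494 0.019  0.1603] gap 0.007 F [-3.57 -0.29  4.91]
turn(tool,deg) [ 0.03  0.   -0.02]
shift tool cm [-0.01 -0.04  0.03]
```

View pics/s8.png

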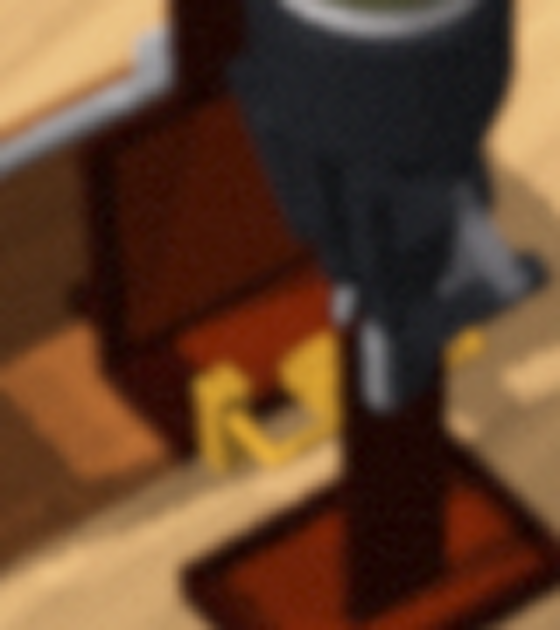

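The contact height (notch ceiling at 0.139) and the tab offset (about 87 mm) both match the bar sitting in the notch. I ease the load slightly, hold, then open.

```bash
python3 -m inch '[[0,0,-0.05,0,0,0,0],[0,0,0,0,0,0,0],[0,0,0,0,0,0,0],[0,0,0,0,0,0,0]]' 
python3 -m inch '[[0,0,0,0,0,0,1],[0,0,0,0,0,0,1.3],[0,0,0,0,0,0,1.7],[0,0,0,0,0,0,2.2],[0,0,0,0,0,0,3]]'
python3 -m inch '[[0,0,0,0,0,0,4],[0,0,0,0,0,0,4],[0,0,0,0,0,0,4]]'
python3 -c "
from h import *
p=vision.read_camera('side');save(p,'s9',(250,150,330,260),6)
plan([0.549,.019,.16],-13.74)"
```

```text
clock: 24.2
tcp_pos: [0.5493, 0.019, 0.1603]
orientation: [0.0, 0.787, 0.617, 0.0]
wrist_force: [-1.9, 0.7, 3.4]
finger_gap: 0.0071
clock: 24.7
tcp_pos: [0.5493, 0.019, 0.1601]
orientation: [0.0, 0.787, 0.617, -0.0]
wrist_force: [0.3, -0.0, -0.2]
finger_gap: 0.0297
clock: 25.0
tcp_pos: [0.5493, 0.019, 0.1603]
orientation: [0.0, 0.787, 0.617, -0.0]
wrist_force: [0.3, 0.1, -0.0]
finger_gap: 0.0399
t 25.05 tcp [0.5493 0.019  0.1603] gap 0.0399 F [ 0.17 -0.55 -0.61]
turn(tool,deg) [ 0.01  0.   -0.02]
shift tool cm [-0.01 -0.03  0.03]
```

View pics/s9.png

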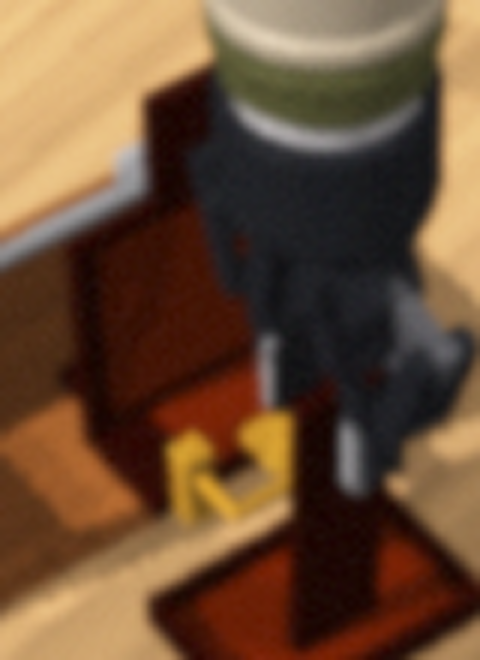

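The tray stays hanging upright between the open fingers. I go straight up, then back away.

```bash
python3 -m inch '[[0,0,-0.5,0,0,0,4],[0,0,-1,0,0,0,4],[0,0,-1.5,0,0,0,4],[0,0,-2,0,0,0,4],[0,0,-2,0,0,0,4]]' 
python3 -m inch '[[0,0,-2.5,0,0,0,4],[0,0,-2.5,0,0,0,4],[0,-2,-2,0,0,0,4],[0,-3,0,0,0,0,4],[0,-3,0,0,0,0,4]]'
python3 -m inch '[[3,-3,0,0,0,0,4],[3,-3,0,0,0,0,4],[3,-2,0,0,0,0,4],[3,0,0,0,0,0,4],[3,0,0,0,0,0,4]]'
python3 -m inch '[[3,0,0,0,0,0,4],[2,0,0,0,0,0,4],[0,0,0,0,0,0,4],[0,0,0,0,0,0,4]]'
python3 -c "
from h import *
import pickle
a=vision.read_camera('side');save(a,'sA',(200,110,380,290),3.3)
b=vision.read_camera('top');save(b,'tA',(270,110,410,240),4)
pickle.dump((a,b),open('fin.pkl','wb'))
plan([0.549,.019,.16],-13.74)"
```

```text
clock: 25.55
tcp_pos: [0.5494, 0.019, 0.2318]
orientation: [0.0, 0.787, 0.617, 0.0]
wrist_force: [0.6, 0.3, -0.2]
finger_gap: 0.0399
clock: 26.05
tcp_pos: [0.4715, 0.0381, 0.3019]
orientation: [0.001, 0.787, 0.617, 0.001]
wrist_force: [0.5, -0.5, -0.4]
finger_gap: 0.0402
clock: 26.55
tcp_pos: [0.4292, 0.2041, 0.3019]
orientation: [0.001, 0.787, 0.618, 0.001]
wrist_force: [1.3, -0.7, -0.1]
finger_gap: 0.0399
clock: 26.95
tcp_pos: [0.4413, 0.2513, 0.3007]
orientation: [0.0, 0.786, 0.618, -0.0]
wrist_force: [-0.2, -0.8, -0.9]
finger_gap: 0.0397
t 27.05 tcp [0.4413 0.2506 0.3007] gap 0.0399 F [ 0.03 -0.73  0.26]
turn(tool,deg) [ 0.02  0.02 -0.06]
shift tool cm [-19.92  15.98  14.08]
```

View pics/sA.png

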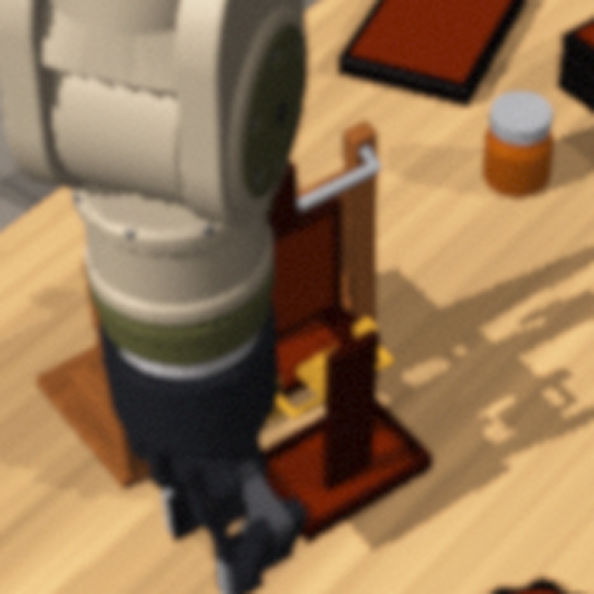

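View pics/tA.png

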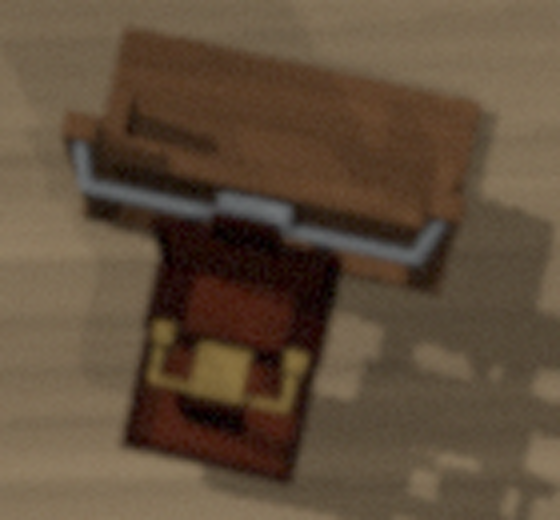

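Both hang squarely. In the top crop the brass arm lies across the bar at (220,375), and the arm is clear. One numeric check of tilt, offsets and stillness follows.

```bash
cat > fin.py <<'E'
from fit import *
import warnings;warnings.filterwarnings("ignore")
exec(open("chk2.py").read().split("p=med")[0].split("filterwarnings(\"ignore\")")[1])
p=med("side",3);b=vision.read_camera("top")
v,u=np.nonzero(p["depth"]>0);X=at_depth(p,np.c_[u,v],p["depth"][v,u]);W=np.c_[X[:,:2]@n,X[:,:2]@t,X[:,2]]
for nm,n0,q0,zr,z0 in(("tray upright",.527,.148,(.075,.195),.175),("panel",.614,.146,(.15,.27),.254)):
    F=W[(abs(W[:,0]-n0)<.02)&(abs(W[:,1]-q0)<(.023 if n0<.6 else .056))&(W[:,2]>zr[0])&(W[:,2]<zr[1])]
    co,w=pl(F,q0,z0,abs(F[:,0]-n0)<.01)
    print(nm,"face n at tab height",co[2].round(4),"yaw",-np.degrees(co[0]).round(2),"tilt",np.degrees(co[1]).round(2),w.sum(),len(F),"t",np.percentile(F[w,1],[2,98]).round(4),"zmax",np.percentile(F[w,2],99).round(4))
for q,nm in((p,"side"),(b,"top")):
    print(nm,[(l,[(np.round(d["location"],1).tolist(),round(d["confidence"],2)) for d in tip_of(q,l)][:2]) for l in("jar","coaster1")])
E
python3 fin.py; python3 -m inch '[[0,0,0,0,0,0,4],[0,0,0,0,0,0,4],[0,0,0,0,0,0,4]]';python3 fin.py
```

```text
tray upright face n at tab height 0.5257 yaw -0.67 tilt -2.76 513 587 t [0.1288 0.167 ] zmax 0.1937
panel face n at tab height 0.6137 yaw 0.97 tilt 0.48 617 679 t [0.092  0.1482] zmax 0.2653
side [('jar', [([355.2, 161.1], 0.95)]), ('coaster1', [([177.7, 334.8], 0.81), ([363.0, 305.2], 0.59)])]
top [('jar', [([468.7, 168.2], 0.94), ([322.2, 211.5], 0.28)]), ('coaster1', [([327.4, 283.5], 0.75), ([202.4, 184.2], 0.62)])]
clock: 27.75
tcp_pos: [0.4415, 0.2513, 0.3002]
orientation: [0.0, 0.787, 0.617, -0.0]
wrist_force: [-0.2, 0.4, 0.4]
finger_gap: 0.0401
tray upright face n at tab height 0.5258 yaw -0.45 tilt -2.71 509 583 t [0.1288 0.1667] zmax 0.1931
panel face n at tab height 0.6135 yaw 1.06 tilt 0.39 644 705 t [0.0918 0.1494] zmax 0.2668
side [('jar', [([356.0, 161.3], 0.97)]), ('coaster1', [([361.4, 305.7], 0.68), ([281.5, 175.2], 0.65)])]
top [('jar', [([332.8, 165.8], 0.69), ([200.5, 183.1], 0.23)]), ('coaster1', [([201.6, 181.9], 0.97), ([325.9, 284.8], 0.84)])]
```

```bash
python3 -c "
from workcell import workorder
print(workorder.hand_in())"
```

```text
the job is handed in; nothing more can be done
None
```

I hung the upper tier on the rail and the tray from its bow, and handed the job in at about 28 s. No verdict is reported, so the results below are from my own checks.

**Upper tier:** I lowered it until the rail took its weight, at the expected height, before letting go. It hangs near the middle of the rail with about 0.4° tilt. That is less than the stated 2° lean, and it stayed the same over two checks 0.9 s apart.

**Tray:** I set it down in 1 mm and then 0.5 mm steps until the bar carried it. The extra 0.5 mm brought the contact to roughly 9 N, well under the 25 N limit. I eased that slightly, held, then opened the fingers.
- **Position:** its tab is about 88 mm in front of and 79 mm below the upper tab, and about 2 mm sideways, all within limits. That drop fits the bar being in the notch rather than under the lower run.
- **Attitude:** tilt is about 2.7° (0.05 rad), turn about 1.5° relative to the upper tier, and still between the same two checks.

**Loose items:** the networks find the jar and both coasters where they started, to within a few pixels, apart from some false hits for other things. The green look-alike was never approached. The arm ended clear of everything.

**Disagreements:** the two cameras differed by about 2 to 5 mm along the approach direction. I settled that with the gripper's own position and the feel of contact.

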